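# Stand the backup drive on end in its stand and close the stand on it

## Task

Take the flat backup drive lying on the desk and stand it upright on its black rubber foot, midway across the width of the vertical stand's base plate, between the two cheeks; keep hold of it until it rests on the plate, do not drop it. Then let go and gently slide the blue cheek home so that the drive is held snug between both cheeks, leaving the jar, the tape roll and the stapler where they are.

Things in the scene. Friction and masses are not known exactly. Their poses are not given: they have to be found in the camera images.
- drive: Slim aluminium backup drive, rigid, 150 x 62 x 28 mm, 0.2 to 0.4 kg, lying flat, its orange end roughly towards the robot. Origin: centre of the underside as it lies. x along the 150 mm from the black rubber foot end (-75 mm) to the orange top end (+75 mm); y across the 62 mm width; z through the 28 mm thickness. Upright: x points up. Either flat face may look to either cheek.
- foot (a point): centre of the drive's foot-end face (28 x 62 mm, black rubber), in the drive's frame (-75, 0, 14) mm; axes as the drive's
- top_end (a point): centre of the drive's top-end face (orange band), in the drive's frame (75, 0, 14) mm; axes as the drive's
- stand: Vertical stand fixed to the desk. Dark steel base plate 190 (x) x 110 (y) x 10 mm; origin at the centre of its underside; x points from the sliding to the fixed cheek, roughly away from the robot; plate top at z = 10 mm. Fixed aluminium cheek: inner face at x = 60 mm. Blue sliding cheek on the robot's side. Both cheeks are 10 mm thick, 84 mm wide in y, top at z = 72 mm.
- seat (a point): a point on the top of the stand's base plate, (28, 0, 10) mm in the stand's frame, near the middle between the cheeks when open; axes as the stand's
- cheek (a joint): Blue sliding cheek along the stand's x, m: 0 open, grows as it closes; its inner face is at x = joint - 4 mm in the stand's frame, so the gap is 64 mm - joint; it holds the 28 mm thick drive against the fixed cheek at 0.036. Stays where it is left; friction about 2.5 N.
- tab (a point): centre of the outer face of the thumb tab on the blue cheek, to be pushed along the stand's +x; the tab is an upright plate 8 mm thick, 40 mm wide in y, from z = 13 to 53 mm (this point at z = 35 mm), 42 mm outside the cheek's outer face, joined to it by a low strip; moves with the cheek
- jar: clear plastic jar with grey lid, 58 mm across, 98 mm high, loose bystander; origin at the centre of its underside
- tape_roll: roll of tape, 96 mm across, 48 mm high, loose bystander; origin at the centre of its underside
- stapler: stapler with blue arm, 36 x 140 x 43 mm (long along y), loose bystander; origin at the centre of its underside
There are look-alikes about, which are no part of the job. What is meant by the stand is not yellow, and is the larger of those in its own colour.

How it is judged:
By the outcome, as a careful person would: the job done as asked, in the order asked, and still so for the second after the job is handed in, with the robot touching nothing.
It also fails if it takes over 56 s, if anything falls off the work surface, if the arm or the gripper's body presses on something with over 40 N, if the wrist force passes 120 N, or if a joint passes its speed limit or range.

## Robot

A 7-joint arm with a two-finger parallel gripper is mounted at the origin on a cart in front of the work surface, level with it; the furniture and walls round the work are solid. World frame = base frame: x ahead of the robot, y to its left, z up, the work surface at z = 0. Lengths are in m, angles in rad, forces in N, time in s.
With the tool pointing down it reaches from about 0.4 to 0.875 m from the base axis. Payload 6.5 kg.
Tool frame: the origin (TCP) lies at the very end of the fingers, on their centre line; the grasp point (between the pads) lies 19 mm behind it; z points along the fingers, y is the line along which they close (so a half turn about z gives the same grasp; the last joint's range is limited). The gripper opens to 85 mm and grips with 20 to 120 N. Pads are 22 mm wide; open, the fingers measure 114 mm over their backs; the gripper's body (76 mm by 85 mm) begins 54 mm behind the grasp point. The pads swing forward as they close: fully open they stand 13 mm farther back than shut.
Start: joints at [-0.066, 0.536, -0.004, 1.538, 0.003, 1.067, -0.071], TCP at [0.65, -0, 0.211] pointing down, gripper open.
Joint ranges: [-2.7, 2.7], [-0.37, 2.16], [-1.27, 1.26], [0.24, 2.4], [-1.31, 4.45], [0.19, 1.91], [-2.76, 2.76]. Speed limits (rad/s): [2.39, 2.39, 3.14, 3.14, 3.14, 3.14, 3.14].

## Interface

Orientations are given as a unit quaternion [x, y, z, w].
In Python, from bench import bot gives the robot as it stands.
- The arm moves only by the tool carry_out, never from a script. Its argument "plan" is a list of rows, each an object of numbers: "hand": the opening, from 0 (shut) to 1 (fully open); "tx", "ty", "tz": the shift along the tool's x, y, z scaled (see below); "rx", "ry", "rz": the turn, a rotation vector about the tool's x, y, z scaled (see below). In form: [{"hand": .., "tx": .., "ty": .., "tz": .., "rx": .., "ry": .., "rz": ..}, ...]. A call has 1 to 5 rows; each row is the pose to reach, as a shift and turn from the pose commanded when the call began, along the tool's axes at that moment, turning the shorter way round; what a row does not reach only later rows make up. The controller multiplies each number of a shift by 250 mm and each number of a turn by pi rad. A row lasts 1/8 s, in which the tool goes at most 62.5 mm and 10.7 degrees, less where a joint would pass 70% of its speed; a pose out of reach is approached as far as the arm can. A call with a number of a shift or a turn outside -1 to 1 is refused whole. A call with a gripper value outside its range is refused whole. The fingers move at their own pace and stop on an object; "newtons" is the grip in N (left out, the last holds). Time passes only in rows, so rows that repeat a pose let the fingers close. It gives the time, the measured TCP pose, the force, the opening and the grip force at its end, in the units of the state.
- bot.get_obs(): the state, without advancing time (a new reading comes with each control period).
- bot.grab_frame(name): name is "scene" or "side" or "wrist"; returns a dict with "color" (480x640x3 uint8, red, green, blue), "intrinsics" (3x3 intrinsics, pixels), "xyz" and "orientation" of the camera in the world. Camera axes: x right, y down, z forward; pixel columns grow to the right and rows downward; lengths in m; the calibration is good to about 2 mm. A picture is of the moment at which its call begins. There is no depth.
- bot.sign_off(): hands the job in; it is judged then, once.
The state is a dict: "time": time; "joint_pos": joint angles; "qd": joint speeds; "joint_torque": joint torques, N m; "ee_pos": TCP position; "tcp_rot": TCP orientation; "force": force on the tool from outside, world axes, zero at the start; "wrist_torque": the same for the moment, N m; "gripper_width": finger opening in m; "grasp_force": force on a finger pad.
Only numpy, scipy, OpenCV 4.12 (cv2) and the standard library are available. Lean on these libraries where they do the work, as an engineer would, in place of code of your own. Each camera call takes 0.05 s, during which the arm holds its last target. There are 200 camera calls.

## Working session

There is one attempt and no reset: what is moved stays moved. The work goes in short steps, Python scripts to look and compute and a tool call to move; the robot and the scene stay as the last step left them, time stands still between calls to the robot, and variables do not carry over. Pictures are saved under pics/ and viewed, at most 10 in all, crops included, and the job is handed in when it is done.

Besides the shell and the picture viewer there is one more tool, called after "Request:" as name(argument=value, ...), one argument or row to a line, values as JSON. carry_out: Moves the arm, as the interface text tells. Shifts and turns lie within -1 to 1; 1 stands for 250 mm of shift or pi rad of turn. Its arguments: {"type":"object","properties":{"plan":{"type":"array","items":{"type":"object","properties":{"hand":{"type":"number"},"tx":{"type":"number"},"ty":{"type":"number"},"tz":{"type":"number"},"rx":{"type":"number"},"ry":{"type":"number"},"rz":{"type":"number"}}}},"newtons":{"type":"number"}},"required":["plan"]}

```bash
mkdir -p pics; ls; cat > h.py <<'E'
import numpy as np, cv2
from scipy.spatial.transform import Rotation as R
from bench import bot
def grab(n,save=None):
    f=bot.grab_frame(n)
    if save: cv2.imwrite('pics/'+save,f['color'][:,:,::-1])
    return f
def ray(f,u,v):
    K=np.array(f['intrinsics']);d=np.linalg.solve(K,[u,v,1.0])
    return np.array(f['xyz']),R.from_quat(f['orientation']).apply(d)
def onz(f,u,v,z):
    o,d=ray(f,u,v);return o+d*(z-o[2])/d[2]
def proj(f,p):
    c=R.from_quat(f['orientation']).inv().apply(np.array(p)-f['xyz']);q=np.array(f['intrinsics'])@c;return q[:2]/q[2]
E
python3 - <<'E'
from h import *
for n in ['scene','side','wrist']:
    f=grab(n,n+'0.png');print(n,f['xyz'],f['orientation'],np.array(f['intrinsics'])[0])
print(bot.get_obs())
E
```

```text
pics
scene [-0.0952215  -0.88412053  0.6954982 ] [ 0.8225983  -0.28685988  0.14869201 -0.46790398] [527.67962193   0.         319.09986792]
side [0.35323574 1.02860789 0.87002752] [-0.09251308  0.8956546  -0.43357834  0.03541175] [479.64080892   0.         316.44693971]
wrist [0.64854204 0.07642848 0.3727706 ] [ 9.88306863e-01 -2.81184310e-04 -9.22514254e-05  1.52477729e-01] [386.62403048   0.         316.65490035]
{'time': 0.15, 'joint_pos': array([-0.06620198,  0.53702163, -0.00443116,  1.53862494,  0.00258576,
        1.0673199 , -0.07121754]), 'qd': array([ 0.00136133, -0.00185806, -0.0009805 , -0.00297331, -0.00123692,
        0.0017496 ,  0.00137992]), 'joint_torque': array([ 1.61238928e-03, -5.83780539e+01,  1.04997531e+00, -2.59348226e+01,
        1.25170653e-02,  6.47799578e-03, -7.88314480e-06]), 'ee_pos': array([ 6.49485020e-01, -9.62780146e-06,  2.09903607e-01]), 'tcp_rot': array([ 7.07091580e-01,  7.07121651e-01, -5.15683044e-04, -4.49434844e-04]), 'force': array([ 0.06515775, -0.38114747,  0.81944062]), 'wrist_torque': array([-0.03699953,  0.02644642, -0.04116011]), 'grasp_force': 0.0, 'gripper_width': 0.0857303569803086}
```

View pics/scene0.png

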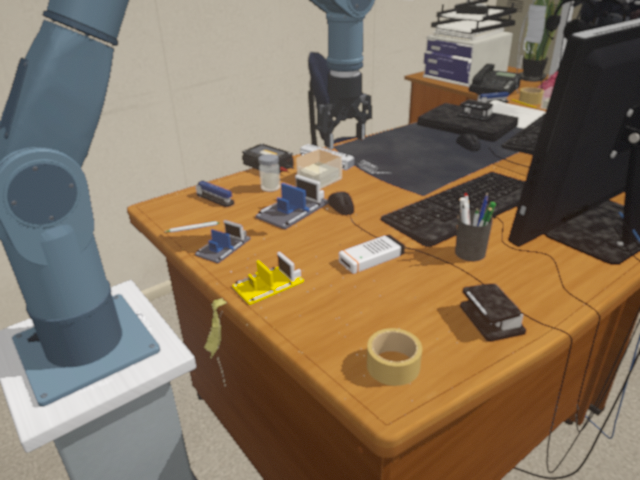

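View pics/side0.png

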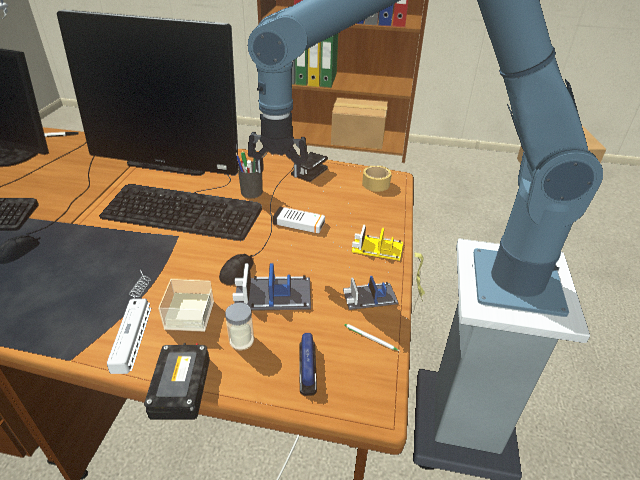

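Candidates, with scene / side pixels:
- **Drive:** the pale slab with the orange line and black end at (370,253) / (300,220). The black box at (265,157) / (178,380) and the white bar at (125,335) in the side view are look-alikes.
- **Stand:** the large dark one at (290,203) / (275,290). The small dark one at (222,241) / (370,292) and the yellow one at (268,280) / (378,243) are not it.

I'll check this choice in one close crop.

```bash
python3 - <<'E'
import cv2,numpy as np
a=cv2.imread('pics/scene0.png');b=cv2.imread('pics/side0.png')
z=lambda im,x,y:cv2.resize(im[y:y+75,x:x+100],(400,300),interpolation=cv2.INTER_CUBIC)
cv2.imwrite('pics/crop1.png',np.vstack([np.hstack([z(a,325,215),z(a,240,165)]),np.hstack([z(b,250,185),z(b,225,255)])]))
E
```

```text
(no output)
```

View pics/crop1.png

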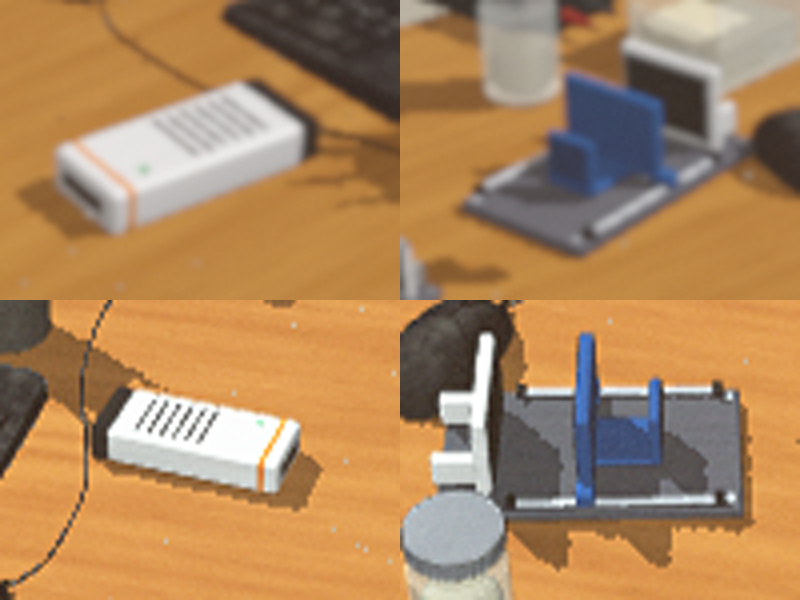

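The crop confirms both choices. The drive is the white slab, with its orange end near scene (343,259) and its black foot at (400,243). The stand is the large dark plate with the blue cheek and the pale fixed cheek. Next I measure the corners.

```bash
python3 - <<'E'
from h import *
S=grab('scene');D=grab('side')
def c(f,offx,offy,cx,cy,z): return np.round(onz(f,offx+cx/4-.4,offy+cy/4-.4,z)[:2]*1000,1)
print('drive side top: footfar,footnear,topnear,topfar'); 
for p in [(122,388),(96,428),(278,464),(300,422)]: print(c(D,250,185,p[0],p[1]-300,.028))
print('bottom side footnear, topnear');
for p in [(96,459),(264,492)]: print(c(D,250,185,p[0],p[1]-300,.0))
print('scene top: left, near(orange), footnear, footfar')
for p in [(58,148),(118,190),(318,122),(250,80)]: print(c(S,325,215,p[0],p[1],.028))
print('scene bot: near, footnear')
for p in [(120,234),(318,155)]: print(c(S,325,215,p[0],p[1],.0))
print('plate side rightnear,rightfar z10')
for p in [(745,512),(740,392)]: print(c(D,225,255,p[0]-400,p[1]-300,.01))
print('plate scene left,near,rightfar')
for p in [(465,207),(582,250),(750,150)]: print(c(S,240,165,p[0]-400,p[1],.01))
print('cheek top side: blue far/near; fixed far/near z72')
for p in [(587,335),(585,383),(487,335),(484,385)]: print(c(D,225,255,p[0]-400,p[1]-300,.072))
print('cheek top scene: blue left/right; fixed left/right')
for p in [(568,75),(660,98),(630,42),(720,75)]: print(c(S,240,165,p[0]-400,p[1],.072))
# white mask of drive in side
E
```

```text
drive side top: footfar,footnear,topnear,topfar
[ 691.9 -159.9]
[ 697.4 -104. ]
[554.8 -89.3]
[ 548.8 -145.5]
bottom side footnear, topnear
[ 698.1 -102.5]
[565.  -89.8]
scene top: left, near(orange), footnear, footfar
[558.3 -88. ]
[ 556.5 -143.1]
[ 693.8 -164.3]
[ 696.6 -104.1]
scene bot: near, footnear
[ 555.6 -146.4]
[ 700.3 -160.1]
plate side rightnear,rightfar z10
[514.  222.9]
[539.4 117.7]
plate scene left,near,rightfar
[515.  210.7]
[542.8 112.5]
[712.3 151.5]
cheek top side: blue far/near; fixed far/near z72
[631.2 152.4]
[620.4 195.8]
[692.7 165.9]
[680.1 210.7]
cheek top scene: blue left/right; fixed left/right
[613.  225.3]
[639.9 155.5]
[676.8 241.3]
[692.2 157.5]
```

View pics/wrist0.png

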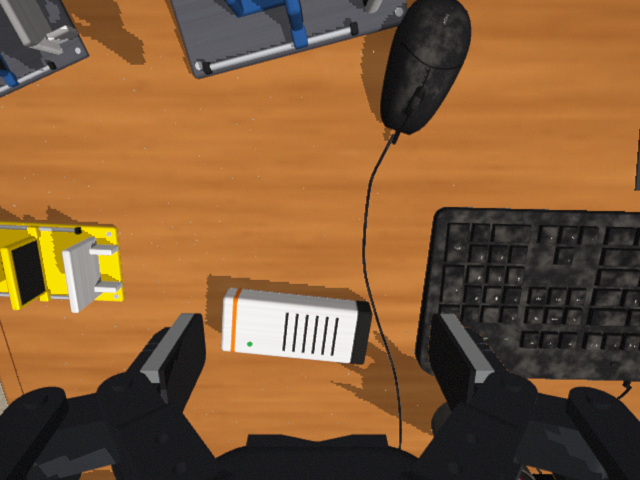

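The wrist view shows the drive clearly, with its white top spanning about (223,290) to (370,360), the orange end left and the foot right. I'll measure it there.

```bash
python3 - <<'E'
from h import *
f=grab('wrist');c=f['color'].astype(int)
m=((c.min(2)>150)).astype(np.uint8);m[:, :215]=0;m[:280]=0;m[375:]=0;m[:,385:]=0
m=cv2.morphologyEx(m,cv2.MORPH_CLOSE,np.ones((9,9)))
cs,_=cv2.findContours(m,cv2.RETR_EXTERNAL,cv2.CHAIN_APPROX_NONE);k=max(cs,key=cv2.contourArea)
b=cv2.boxPoints(cv2.minAreaRect(k));print(b)
P=np.array([onz(f,u,v,.028) for u,v in b]);print(P*1000)
# hand corners top face
Q=np.array([onz(f,u,v,.028) for u,v in [(224,291),(223,350),(366,363),(370,304)]]);print(Q*1000)
for s in ['scene','side']:
    g=grab(s);print(s,[proj(g,p).round(1) for p in Q])
E
```

```text
[[217.92082 349.7921 ]
 [223.30693 295.93073]
 [356.87128 309.28717]
 [351.48517 363.14856]]
[[ 547.57425788 -147.12799372   28.        ]
 [ 557.53539309  -86.61093693   28.        ]
 [ 688.64525376 -101.21909628   28.        ]
 [ 684.95957533 -163.19798907   28.        ]]
[[ 558.59648451  -81.34804486   28.        ]
 [ 552.76330018 -147.37829118   28.        ]
 [ 700.02154361 -163.03476819   28.        ]
 [ 701.40413119  -95.45618098   28.        ]]
scene [array([337.4, 250.4]), array([354.1, 263.5]), array([405.6, 244. ]), array([386.1, 232.5])]
side [array([317.3, 227. ]), array([323.4, 214.6]), array([277.8, 205.7]), array([271.6, 218. ])]
```

Request:
carry_out(
  plan=[
    {"hand": 1, "ry": 0.1},
    {"hand": 1, "ry": 0.1},
    {"hand": 1, "ry": 0.1},
  ],
)

```text
invalid input at $.plan[0]: expected keys hand, tx, ty, tz, rx, ry, rz
```

```bash
python3 -c "
from h import *
o=bot.get_obs();print(o['joint_pos'].round(2),o['ee_pos'].round(3),R.from_quat(o['tcp_rot']).as_matrix().round(2))"
```

```text
[-0.07  0.54 -0.    1.54  0.    1.07 -0.07] [0.65 0.   0.21] [[-0.  1. -0.]
 [ 1.  0. -0.]
 [-0. -0. -1.]]
```

Request:
carry_out(
  plan=[
    {"hand": 1, "tx": 0, "ty": 0, "tz": 0, "rx": 0, "ry": 0.1, "rz": 0},
    {"hand": 1, "tx": 0, "ty": 0, "tz": 0, "rx": 0, "ry": 0.1, "rz": 0},
    {"hand": 1, "tx": 0, "ty": 0, "tz": 0, "rx": 0, "ry": 0.1, "rz": 0},
  ],
)

```text
time: 0.78
ee_pos: [0.6497, -0.0049, 0.2095]
tcp_rot: [0.701, 0.696, 0.11, -0.11]
force: [0.1, 0.0, -0.0]
gripper_width: 0.0852
grasp_force: 0.0
```

```bash
python3 -c "
from h import *
o=bot.get_obs();print(o['joint_pos'].round(2),o['ee_pos'].round(3),R.from_quat(o['tcp_rot']).as_matrix().round(2))"
```

```text
[ 0.19  0.57 -0.12  1.52 -0.28  1.09  0.21] [ 0.65  -0.005  0.209] [[ 0.01  1.    0.  ]
 [ 0.95 -0.01  0.31]
 [ 0.31 -0.   -0.95]]
```

```bash
cat >> h.py <<'E'
def mat(y,z):
    y=np.array(y,float);z=np.array(z,float);z/=np.linalg.norm(z);y-=z*(y@z);y/=np.linalg.norm(y)
    return np.column_stack([np.cross(y,z),y,z])
def cmd(p,M):
    o=bot.get_obs();B=R.from_quat(o['tcp_rot']);t=B.inv().apply(np.array(p)-o['ee_pos'])/.25
    r=(B.inv()*R.from_matrix(M)).as_rotvec()
    print('t',t.round(4),'r',(r/np.pi).round(4),'deg',np.degrees(np.linalg.norm(r)).round(1),'| j',o['joint_pos'].round(2),o['ee_pos'].round(4),o['force'].round(1),o['gripper_width'].round(4))
def u(d): d=np.radians(d);return np.array([np.cos(d),np.sin(d),0])
Zv=np.array([0,0,1.])
C=np.array([.626,-.124,0]);xd=u(173.4)
def graspM(a): a=np.radians(a);return mat(u(-96.6),-Zv*np.cos(a)-xd*np.sin(a))
E
python3 -c "
from h import *
cmd(C+xd*.035+[0,0,.12],graspM(15))"
```

```text
Traceback (most recent call last):
  File "h.py", line 21, in cmd
    print('t',t.round(4),'r',(r/np.pi).round(4),'deg',np.degrees(np.linalg.norm(r)).round(1),'| j',o['joint_pos'].round(2),o['ee_pos'].round(4),o['force'].round(1),o['gripper_width'].round(4))
                                                                                                                                                                    ^^^^^^^^^^^^^^^^^^^^^^^^
AttributeError: 'float' object has no attribute 'round'
```

```bash
sed -i "s/o\['gripper_width'\].round(4)/round(o['gripper_width'],4)/" h.py
python3 -c "
from h import *
cmd(C+xd*.035+[0,0,.12],graspM(15))"
```

```text
t [-0.5497 -0.2298  0.1991] r [-0.1517 -0.0116  0.5125] deg 96.2 | j [ 0.19  0.57 -0.12  1.52 -0.28  1.09  0.21] [ 0.6497 -0.0049  0.2095] [ 0.1  0.  -0. ] 0.0852
```

Request:
carry_out(
  plan=[
    {"hand": 1, "tx": -0.55, "ty": -0.23, "tz": 0.2, "rx": -0.1517, "ry": -0.0116, "rz": 0.5125},
    {"hand": 1, "tx": -0.55, "ty": -0.23, "tz": 0.2, "rx": -0.1517, "ry": -0.0116, "rz": 0.5125},
    {"hand": 1, "tx": -0.55, "ty": -0.23, "tz": 0.2, "rx": -0.1517, "ry": -0.0116, "rz": 0.5125},
    {"hand": 1, "tx": -0.55, "ty": -0.23, "tz": 0.2, "rx": -0.1517, "ry": -0.0116, "rz": 0.5125},
    {"hand": 1, "tx": -0.55, "ty": -0.23, "tz": 0.2, "rx": -0.1517, "ry": -0.0116, "rz": 0.5125},
  ],
)

```text
time: 1.4
ee_pos: [0.5926, -0.1137, 0.1208]
tcp_rot: [0.941, 0.306, 0.133, -0.05]
force: [0.6, 0.5, -0.6]
gripper_width: 0.0854
grasp_force: 0.0
```

```bash
python3 -c "
from h import *
cmd(C+xd*.035+[0,0,.12],graspM(15))"
```

```text
t [-0.0192  0.0171 -0.0027] r [-0.0676 -0.0058  0.2272] deg 42.7 | j [ 0.18  0.5   0.08  1.91 -0.47  0.61 -0.32] [ 0.5926 -0.1137  0.1208] [ 0.6  0.5 -0.6] 0.0854
```

Request:
carry_out(
  plan=[
    {"hand": 1, "tx": -0.02, "ty": 0.017, "tz": 0, "rx": -0.0676, "ry": -0.0058, "rz": 0.2272},
    {"hand": 1, "tx": -0.02, "ty": 0.017, "tz": 0, "rx": -0.0676, "ry": -0.0058, "rz": 0.2272},
    {"hand": 1, "tx": -0.02, "ty": 0.017, "tz": 0, "rx": -0.0676, "ry": -0.0058, "rz": 0.2272},
    {"hand": 1, "tx": -0.02, "ty": 0.017, "tz": 0, "rx": -0.0676, "ry": -0.0058, "rz": 0.2272},
    {"hand": 1, "tx": -0.02, "ty": 0.017, "tz": 0, "rx": -0.0676, "ry": -0.0058, "rz": 0.2272},
  ],
)

```text
time: 2.02
ee_pos: [0.5921, -0.117, 0.1193]
tcp_rot: [0.99, -0.051, 0.13, 0.007]
force: [0.2, -0.9, -0.1]
gripper_width: 0.0856
grasp_force: 0.0
```

```bash
python3 -c "
from h import *
cmd(C+xd*.035+[0,0,.12],graspM(15))
cmd(C+xd*.035+[0,0,.008],graspM(15))
grab('wrist','w1.png')"
```

```text
t [-0.0014  0.0121 -0.0032] r [-0.0011 -0.      0.004 ] deg 0.8 | j [-0.22  0.48  0.43  2.   -0.47  0.47 -1.13] [ 0.5921 -0.117   0.1193] [ 0.2 -0.9 -0.1] 0.0856
t [-0.1174  0.0121  0.4295] r [-0.0011 -0.      0.004 ] deg 0.8 | j [-0.22  0.48  0.43  2.   -0.47  0.47 -1.13] [ 0.5921 -0.117   0.1193] [ 0.2 -0.9 -0.1] 0.0856
```

View pics/w1.png

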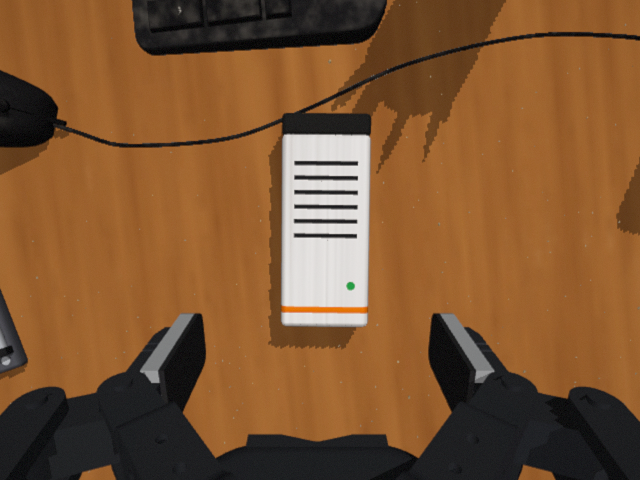

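The drive is lined up with the fingers: its edges sit at columns 283 and 369, the orange end at row 326 and the foot at row 114. I'll refine its pose from these.

```bash
python3 -c "
from h import *
f=grab('wrist')
a=onz(f,326,114,.028);b=onz(f,325,326,.026);l=onz(f,283,250,.028);r=onz(f,369,250,.028)
print(a,b,(a+b)/2,np.linalg.norm(a-b),np.linalg.norm(l-r),np.degrees(np.arctan2(*(b-a)[1::-1])))
l2=onz(f,283,140,.028);r2=onz(f,370.5,140,.028);print((l+r)/2,(l2+r2)/2)
C=(a+b)/2*[1,1,0]
cmd(C+xd*.035+[0,0,.05],graspM(15))
cmd(C+xd*.035+[0,0,.008],graspM(15))"
```

```text
[ 0.69889449 -0.13684106  0.028     ] [ 0.55233695 -0.12122116  0.026     ] [ 0.62561572 -0.12903111  0.027     ] 0.1474011262864244 0.05986668694703788 173.91645924220703
[ 0.60594898 -0.12735512  0.028     ] [ 0.6812855  -0.13556243  0.028     ]
t [-0.0726  0.02    0.2677] r [-0.0009 -0.0001  0.0033] deg 0.6 | j [-0.21  0.48  0.43  2.   -0.47  0.47 -1.13] [ 0.5916 -0.1201  0.1193] [ 0.4  0.3 -0.4] 0.0857
t [-0.1162  0.0199  0.43  ] r [-0.0009 -0.0001  0.0033] deg 0.6 | j [-0.21  0.48  0.43  2.   -0.47  0.47 -1.13] [ 0.5916 -0.1201  0.1193] [ 0.4  0.3 -0.4] 0.0857
```

Request:
carry_out(
  plan=[
    {"hand": 1, "tx": -0.05, "ty": 0.018, "tz": 0.18, "rx": 0, "ry": 0, "rz": 0.002},
    {"hand": 1, "tx": -0.09, "ty": 0.018, "tz": 0.33, "rx": 0, "ry": 0, "rz": 0.002},
    {"hand": 1, "tx": -0.116, "ty": 0.018, "tz": 0.43, "rx": 0, "ry": 0, "rz": 0.002},
    {"hand": 1, "tx": -0.116, "ty": 0.018, "tz": 0.43, "rx": 0, "ry": 0, "rz": 0.002},
    {"hand": 1, "tx": -0.116, "ty": 0.018, "tz": 0.43, "rx": 0, "ry": 0, "rz": 0.002},
  ],
)

```text
time: 2.75
ee_pos: [0.5912, -0.1268, 0.0089]
tcp_rot: [0.99, -0.058, 0.131, 0.007]
force: [-1.1, -0.9, 0.3]
gripper_width: 0.0851
grasp_force: 0.0
```

Request:
carry_out(
  plan=[
    {"hand": 0.4, "tx": 0, "ty": 0, "tz": 0, "rx": 0, "ry": 0, "rz": 0},
    {"hand": 0.4, "tx": 0, "ty": 0, "tz": 0, "rx": 0, "ry": 0, "rz": 0},
    {"hand": 0.4, "tx": 0, "ty": 0, "tz": 0, "rx": 0, "ry": 0, "rz": 0},
    {"hand": 0.4, "tx": 0, "ty": 0, "tz": 0, "rx": 0, "ry": 0, "rz": 0},
    {"hand": 0.4, "tx": 0, "ty": 0, "tz": 0, "rx": 0, "ry": 0, "rz": 0},
  ],
  newtons=60,
)

```text
time: 3.38
ee_pos: [0.5915, -0.1265, 0.0091]
tcp_rot: [0.99, -0.058, 0.132, 0.007]
force: [-2.9, 1.1, 9.1]
gripper_width: 0.0345
grasp_force: 4.6
```

The opening is only 34 mm, so the fingers have not taken the 62 mm width. I'll look.

```bash
python3 -c "
from h import *
f=grab('wrist','w2.png');g=grab('side')['color'][150:300,220:420,::-1]
w=cv2.imread('pics/w2.png');cv2.imwrite('pics/w2s.png',np.hstack([cv2.resize(w,(400,300)),cv2.resize(g,(400,300))]))
cmd(bot.get_obs()['ee_pos'],graspM(15))"
```

```text
t [0. 0. 0.] r [-0.0003 -0.0008 -0.0007] deg 0.2 | j [-0.03  0.67  0.22  2.02 -0.62  0.24 -0.98] [ 0.5914 -0.1265  0.0091] [-3.3 -0.2  9. ] 0.0341
```

View pics/w2s.png

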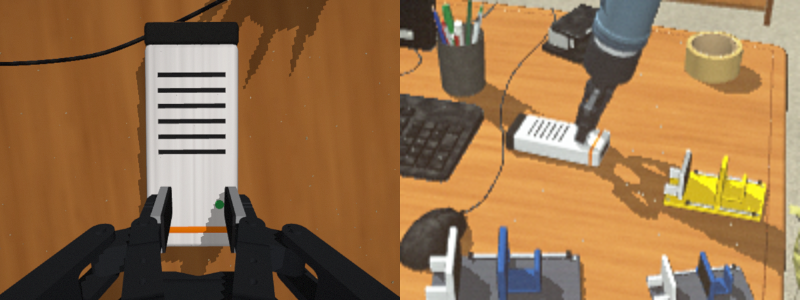

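The pads slid over the top face (drive edges at columns 147 and 238, pads inside them), so the open tips sit higher than assumed. I'll lift, open, lean less and go deeper, watching the force.

Request:
carry_out(
  plan=[
    {"hand": 0.4, "tx": 0, "ty": 0, "tz": -0.15, "rx": 0, "ry": 0, "rz": 0},
    {"hand": 1, "tx": 0, "ty": 0, "tz": -0.15, "rx": 0, "ry": 0, "rz": 0},
    {"hand": 1, "tx": 0, "ty": 0, "tz": -0.15, "rx": 0, "ry": 0, "rz": 0},
    {"hand": 1, "tx": 0, "ty": 0, "tz": -0.15, "rx": 0, "ry": 0, "rz": 0},
    {"hand": 1, "tx": 0, "ty": 0, "tz": -0.15, "rx": 0, "ry": 0, "rz": 0},
  ],
)

```text
time: 4.1
ee_pos: [0.5805, -0.1249, 0.0433]
tcp_rot: [0.99, -0.058, 0.13, 0.007]
force: [-0.4, -0.4, 0.3]
gripper_width: 0.0854
grasp_force: 0.0
```

```bash
python3 -c "
from h import *
f=grab('wrist','w3.png');c=f['color'].astype(int)
m=((c.min(2)>150)).astype(np.uint8)
for v in (170,200,230): 
  x=np.where(m[v,200:460])[0]+200
  p,q=onz(f,x.min(),v,.028),onz(f,x.max()+1,v,.028);print(v,x.min(),x.max(),(p+q)/2,np.linalg.norm(p-q))
x=np.where(c[:,325,0]<70)[0];print(x[:40])
C=np.array([.6256,-.129,0])
cmd(C+xd*.038+[0,0,.02],graspM(5))
cmd(C+xd*.038+[0,0,-.004],graspM(5))"
```

```text
170 250 369 [ 0.63953404 -0.12922028  0.028     ] 0.05935878023587246
200 250 369 [ 0.62485683 -0.12747356  0.028     ] 0.059559966924479735
230 250 369 [ 0.61007979 -0.12571496  0.028     ] 0.05976252381942213
[ 25  26  27  28  29  30  46  47  48  49  50  51  52  53  54  55  56  57
  58  59  60  61  62  63  64  65  66  67  68  69  70  71  72  73  74 113
 114 115 116 117]
t [ 0.0038 -0.0044  0.0979] r [-0.0005 -0.0553 -0.0007] deg 10.0 | j [-0.09  0.59  0.29  2.05 -0.59  0.3  -1.01] [ 0.5805 -0.1249  0.0434] [-0.   0.2  0.4] 0.0856
t [-0.021  -0.0042  0.1907] r [-0.0005 -0.0553 -0.0007] deg 10.0 | j [-0.09  0.59  0.29  2.05 -0.59  0.3  -1.01] [ 0.5805 -0.1249  0.0434] [-0.   0.2  0.4] 0.0856
```

Request:
carry_out(
  plan=[
    {"hand": 1, "tx": 0, "ty": -0.007, "tz": 0.05, "rx": 0, "ry": -0.0553, "rz": 0},
    {"hand": 1, "tx": 0, "ty": -0.007, "tz": 0.1, "rx": 0, "ry": -0.0553, "rz": 0},
    {"hand": 1, "tx": -0.02, "ty": -0.007, "tz": 0.15, "rx": 0, "ry": -0.0553, "rz": 0},
    {"hand": 1, "tx": -0.021, "ty": -0.007, "tz": 0.19, "rx": 0, "ry": -0.0553, "rz": 0},
    {"hand": 1, "tx": -0.021, "ty": -0.007, "tz": 0.19, "rx": 0, "ry": -0.0553, "rz": 0},
  ],
)

```text
time: 4.78
ee_pos: [0.5869, -0.1241, -0.0042]
tcp_rot: [0.997, -0.059, 0.043, 0.001]
force: [0.2, 0.2, -0.7]
gripper_width: 0.0855
grasp_force: 0.0
```

Request:
carry_out(
  plan=[
    {"hand": 1, "tx": -0.001, "ty": 0, "tz": 0.016, "rx": 0, "ry": 0, "rz": 0},
    {"hand": 1, "tx": -0.001, "ty": 0, "tz": 0.016, "rx": 0, "ry": 0, "rz": 0},
  ],
)

```text
time: 5.03
ee_pos: [0.5883, -0.124, -0.0072]
tcp_rot: [0.997, -0.059, 0.044, 0.002]
force: [-0.6, -0.5, 0.4]
gripper_width: 0.0852
grasp_force: 0.0
```

Request:
carry_out(
  plan=[
    {"hand": 0.8, "tx": 0, "ty": 0, "tz": 0, "rx": 0, "ry": 0, "rz": 0},
    {"hand": 0.8, "tx": 0, "ty": 0, "tz": 0, "rx": 0, "ry": 0, "rz": 0},
    {"hand": 0.8, "tx": 0, "ty": 0, "tz": 0, "rx": 0, "ry": 0, "rz": 0},
  ],
)

```text
time: 5.4
ee_pos: [0.5884, -0.1239, -0.0072]
tcp_rot: [0.997, -0.058, 0.044, 0.002]
force: [-0.6, 0.1, 0.8]
gripper_width: 0.0684
grasp_force: 0.0
```

Request:
carry_out(
  plan=[
    {"hand": 0.6, "tx": 0, "ty": 0, "tz": 0, "rx": 0, "ry": 0, "rz": 0},
    {"hand": 0.6, "tx": 0, "ty": 0, "tz": 0, "rx": 0, "ry": 0, "rz": 0},
    {"hand": 0.6, "tx": 0, "ty": 0, "tz": 0, "rx": 0, "ry": 0, "rz": 0},
  ],
)

```text
time: 5.78
ee_pos: [0.5884, -0.1236, -0.0068]
tcp_rot: [0.997, -0.058, 0.044, 0.001]
force: [-2.5, 1.0, 6.0]
gripper_width: 0.0602
grasp_force: 64.8
```

```bash
cat >> h.py <<'E'
import os,pickle
def T(M,p): A=np.eye(4);A[:3,:3]=M;A[:3,3]=p;return A
def tcp(): o=bot.get_obs();return T(R.from_quat(o['tcp_rot']).as_matrix(),o['ee_pos'])
def drv(x,z,p): x=np.array(x);z=np.array(z);return T(np.column_stack([x,np.cross(z,x),z]),p)
if os.path.exists('g.pkl'): G=pickle.load(open('g.pkl','rb'))  # drive->tool
E
python3 -c "
from h import *
D=drv(u(173.6),Zv,[.6252,-.1275,0]);G=np.linalg.inv(D)@tcp();print(G.round(3));pickle.dump(G,open('g.pkl','wb'))"
```

```text
[[-0.996  0.005 -0.088  0.037]
 [ 0.005  1.    -0.002  0.   ]
 [ 0.088 -0.003 -0.996 -0.007]
 [ 0.     0.     0.     1.   ]]
```

Request:
carry_out(
  plan=[
    {"hand": 0.6, "tx": 0, "ty": 0, "tz": -0.1, "rx": 0, "ry": 0, "rz": 0},
    {"hand": 0.6, "tx": 0, "ty": 0, "tz": -0.3, "rx": 0, "ry": 0, "rz": 0},
    {"hand": 0.6, "tx": 0, "ty": 0, "tz": -0.5, "rx": 0, "ry": 0, "rz": 0},
    {"hand": 0.6, "tx": 0, "ty": 0, "tz": -0.7, "rx": 0, "ry": 0, "rz": 0},
    {"hand": 0.6, "tx": 0, "ty": 0, "tz": -0.7, "rx": 0, "ry": 0, "rz": 0},
  ],
)

```text
time: 6.4
ee_pos: [0.5749, -0.1231, 0.1704]
tcp_rot: [0.997, -0.059, 0.047, 0.002]
force: [0.2, 0.1, -3.1]
gripper_width: 0.0598
grasp_force: 66.6
```

```bash
python3 -c "
from h import *
D=drv(u(270),Zv,[.6,-.1,.18]);t=D@G;cmd(t[:3,3],t[:3,:3])"
```

```text
t [ 0.1078  0.0431 -0.0013] r [ 0.0488 -0.0028 -0.5336] deg 96.5 | j [-0.31  0.48  0.59  1.86 -0.38  0.82 -1.22] [ 0.5749 -0.1231  0.1704] [ 0.2  0.1 -3.1] 0.0598
```

Request:
carry_out(
  plan=[
    {"hand": 0.6, "tx": 0.108, "ty": 0.043, "tz": 0, "rx": 0.0488, "ry": -0.0028, "rz": -0.5336},
    {"hand": 0.6, "tx": 0.108, "ty": 0.043, "tz": 0, "rx": 0.0488, "ry": -0.0028, "rz": -0.5336},
    {"hand": 0.6, "tx": 0.108, "ty": 0.043, "tz": 0, "rx": 0.0488, "ry": -0.0028, "rz": -0.5336},
    {"hand": 0.6, "tx": 0.108, "ty": 0.043, "tz": 0, "rx": 0.0488, "ry": -0.0028, "rz": -0.5336},
    {"hand": 0.6, "tx": 0.108, "ty": 0.043, "tz": 0, "rx": 0.0488, "ry": -0.0028, "rz": -0.5336},
  ],
)

```text
time: 7.02
ee_pos: [0.5969, -0.1359, 0.1671]
tcp_rot: [0.915, 0.401, 0.037, -0.021]
force: [0.3, -0.2, -2.7]
gripper_width: 0.0602
grasp_force: 66.7
```

```bash
python3 -c "
from h import *
D=drv(u(270),Zv,[.6,-.1,.18]);t=D@G;cmd(t[:3,3],t[:3,:3])"
```

```text
t [ 0.0078  0.0125 -0.0241] r [ 0.0183 -0.0004 -0.2347] deg 42.4 | j [-0.03  0.52  0.31  1.73 -0.3   0.9  -0.32] [ 0.5969 -0.1359  0.1671] [ 0.3 -0.2 -2.7] 0.0602
```

Request:
carry_out(
  plan=[
    {"hand": 0.6, "tx": 0.008, "ty": 0.0125, "tz": -0.024, "rx": 0.0183, "ry": -0.0004, "rz": -0.2347},
    {"hand": 0.6, "tx": 0.008, "ty": 0.0125, "tz": -0.024, "rx": 0.0183, "ry": -0.0004, "rz": -0.2347},
    {"hand": 0.6, "tx": 0.008, "ty": 0.0125, "tz": -0.024, "rx": 0.0183, "ry": -0.0004, "rz": -0.2347},
    {"hand": 0.6, "tx": 0.008, "ty": 0.0125, "tz": -0.024, "rx": 0.0183, "ry": -0.0004, "rz": -0.2347},
    {"hand": 0.6, "tx": 0.008, "ty": 0.0125, "tz": -0.024, "rx": 0.0183, "ry": -0.0004, "rz": -0.2347},
  ],
)

```text
time: 7.65
ee_pos: [0.6008, -0.1371, 0.1735]
tcp_rot: [0.711, 0.702, 0.031, -0.032]
force: [-0.4, -0.2, -3.6]
gripper_width: 0.0598
grasp_force: 66.7
```

```bash
python3 -c "
from h import *
D=drv(Zv,u(90),[.6,-.2,.125]);t=D@G;print(t.round(3));cmd(t[:3,3],t[:3,:3])"
```

```text
[[ 0.005  1.    -0.002  0.6  ]
 [ 0.088 -0.003 -0.996 -0.207]
 [-0.996  0.005 -0.088  0.162]
 [ 0.     0.     0.     1.   ]]
t [-0.2815  0.0013  0.0214] r [-0.0039 -0.5001 -0.0012] deg 90.0 | j [ 0.1   0.53  0.14  1.65 -0.19  0.99  0.32] [ 0.6008 -0.1371  0.1735] [-0.4 -0.2 -3.6] 0.0598
```

Request:
carry_out(
  plan=[
    {"hand": 0.6, "tx": -0.28, "ty": 0, "tz": 0, "rx": 0, "ry": -0.5, "rz": 0},
    {"hand": 0.6, "tx": -0.28, "ty": 0, "tz": 0, "rx": 0, "ry": -0.5, "rz": 0},
    {"hand": 0.6, "tx": -0.28, "ty": 0, "tz": 0, "rx": 0, "ry": -0.5, "rz": 0},
    {"hand": 0.6, "tx": -0.28, "ty": 0, "tz": 0, "rx": 0, "ry": -0.5, "rz": 0},
    {"hand": 0.6, "tx": -0.28, "ty": 0, "tz": 0, "rx": 0, "ry": -0.5, "rz": 0},
  ],
)

```text
time: 8.28
ee_pos: [0.6015, -0.2052, 0.1691]
tcp_rot: [0.648, 0.639, -0.292, 0.293]
force: [-0.1, -0.0, -5.3]
gripper_width: 0.0602
grasp_force: 66.8
```

```bash
python3 -c "
from h import *
D=drv(Zv,u(90),[.6,-.2,.125]);t=D@G;cmd(t[:3,3],t[:3,:3])"
```

```text
t [ 0.0174 -0.0052  0.0234] r [-0.0023 -0.2002 -0.0016] deg 36.0 | j [-0.61  0.77  0.62  1.79  0.57  0.89 -0.54] [ 0.6015 -0.2052  0.1691] [-0.1 -0.  -5.3] 0.0602
```

Request:
carry_out(
  plan=[
    {"hand": 0.6, "tx": 0.0, "ty": 0, "tz": 0, "rx": -0.002, "ry": -0.2, "rz": -0.002},
    {"hand": 0.6, "tx": 0.0, "ty": 0, "tz": 0, "rx": -0.002, "ry": -0.2, "rz": -0.002},
    {"hand": 0.6, "tx": 0.0, "ty": 0, "tz": 0, "rx": -0.002, "ry": -0.2, "rz": -0.002},
    {"hand": 0.6, "tx": 0.0, "ty": 0, "tz": 0, "rx": -0.002, "ry": -0.2, "rz": -0.002},
    {"hand": 0.6, "tx": 0.0, "ty": 0, "tz": 0, "rx": -0.002, "ry": -0.2, "rz": -0.002},
  ],
)

```text
time: 8.9
ee_pos: [0.6008, -0.2059, 0.1663]
tcp_rot: [0.522, 0.523, -0.477, 0.475]
force: [-0.4, 0.0, -3.0]
gripper_width: 0.0603
grasp_force: 67.0
```

```bash
python3 -c "
from h import *
D=drv(Zv,u(90),[.6,-.2,.125]);t=D@G;cmd(t[:3,3],t[:3,:3])
s=grab('scene')['color'][120:345,260:560,::-1];d=grab('side')['color'][120:345,160:460,::-1]
cv2.imwrite('pics/s4.png',np.hstack([cv2.resize(x,(400,300)) for x in (s,d)]))"
```

```text
t [ 0.0166 -0.0021  0.0049] r [ 0.0004 -0.0017  0.0025] deg 0.5 | j [-0.83  1.24  0.76  1.71  0.72  1.1  -0.88] [ 0.6008 -0.2059  0.1663] [-0.4  0.  -3. ] 0.0603
```

View pics/s4.png

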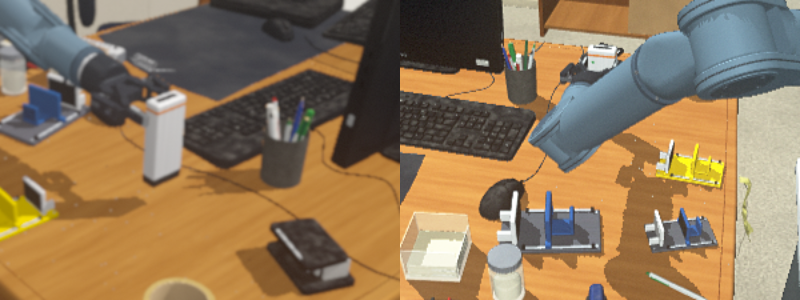

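The drive is held upright and clear of everything, with its foot at about (160,182) in the left half of the picture. I'll lower it until the foot meets the desk, so I can regrasp it from above.

Request:
carry_out(
  plan=[
    {"hand": 0.6, "tx": 0.08, "ty": 0, "tz": 0, "rx": 0, "ry": -0.0017, "rz": 0.0025},
    {"hand": 0.6, "tx": 0.15, "ty": 0, "tz": 0, "rx": 0, "ry": -0.0017, "rz": 0.0025},
    {"hand": 0.6, "tx": 0.19, "ty": 0, "tz": 0, "rx": 0, "ry": -0.0017, "rz": 0.0025},
    {"hand": 0.6, "tx": 0.2, "ty": 0, "tz": 0, "rx": 0, "ry": -0.0017, "rz": 0.0025},
    {"hand": 0.6, "tx": 0.2, "ty": 0, "tz": 0, "rx": 0, "ry": -0.0017, "rz": 0.0025},
  ],
)

```text
time: 9.62
ee_pos: [0.6011, -0.2027, 0.1201]
tcp_rot: [0.524, 0.519, -0.477, 0.479]
force: [0.4, -0.1, -3.2]
gripper_width: 0.0605
grasp_force: 67.0
```

Request:
carry_out(
  plan=[
    {"hand": 0.6, "tx": 0.008, "ty": 0, "tz": 0, "rx": 0, "ry": 0, "rz": 0},
    {"hand": 0.6, "tx": 0.016, "ty": 0, "tz": 0, "rx": 0, "ry": 0, "rz": 0},
    {"hand": 0.6, "tx": 0.016, "ty": 0, "tz": 0, "rx": 0, "ry": 0, "rz": 0},
  ],
)

```text
time: 10.0
ee_pos: [0.601, -0.2021, 0.1156]
tcp_rot: [0.523, 0.519, -0.477, 0.479]
force: [-0.3, -0.3, -4.0]
gripper_width: 0.0601
grasp_force: 67.0
```

```bash
python3 -c "
from h import *
D=drv(Zv,u(90),[.6,-.2,.075]);t=D@G;cmd(t[:3,3],t[:3,:3])"
```

```text
t [ 0.0126 -0.0029  0.0198] r [-0.0002  0.0004 -0.0004] deg 0.1 | j [-0.81  1.33  0.72  1.67  0.69  1.1  -0.93] [ 0.601  -0.2021  0.1156] [-0.3 -0.3 -4. ] 0.0601
```

Predicted remaining gap is about 3 mm, so I'll go on in small steps.

Request:
carry_out(
  plan=[
    {"hand": 0.6, "tx": 0.006, "ty": 0, "tz": 0, "rx": 0, "ry": 0, "rz": 0},
    {"hand": 0.6, "tx": 0.012, "ty": 0, "tz": 0, "rx": 0, "ry": 0, "rz": 0},
    {"hand": 0.6, "tx": 0.012, "ty": 0, "tz": 0, "rx": 0, "ry": 0, "rz": 0},
  ],
)

```text
time: 10.38
ee_pos: [0.6009, -0.2024, 0.1146]
tcp_rot: [0.523, 0.518, -0.478, 0.479]
force: [-1.4, 1.7, 5.4]
gripper_width: 0.06
grasp_force: 67.3
```

Request:
carry_out(
  plan=[
    {"hand": 0.6, "tx": 0.005, "ty": 0, "tz": 0, "rx": 0, "ry": 0, "rz": 0},
    {"hand": 0.6, "tx": 0.005, "ty": 0, "tz": 0, "rx": 0, "ry": 0, "rz": 0},
  ],
)

```text
time: 10.62
ee_pos: [0.6008, -0.2026, 0.1146]
tcp_rot: [0.523, 0.517, -0.479, 0.48]
force: [-2.3, 2.9, 8.9]
gripper_width: 0.0602
grasp_force: 67.4
```

Request:
carry_out(
  plan=[
    {"hand": 0.72, "tx": 0, "ty": 0, "tz": 0, "rx": 0, "ry": 0, "rz": 0},
    {"hand": 0.8, "tx": 0, "ty": 0, "tz": 0, "rx": 0, "ry": 0, "rz": 0},
    {"hand": 1, "tx": 0, "ty": 0, "tz": 0, "rx": 0, "ry": 0, "rz": 0},
    {"hand": 1, "tx": 0, "ty": 0, "tz": 0, "rx": 0, "ry": 0, "rz": 0},
    {"hand": 1, "tx": 0, "ty": 0, "tz": 0, "rx": 0, "ry": 0, "rz": 0},
  ],
)

```text
time: 11.25
ee_pos: [0.601, -0.2018, 0.1112]
tcp_rot: [0.523, 0.519, -0.477, 0.478]
force: [-0.3, -0.2, -0.1]
gripper_width: 0.0856
grasp_force: 0.0
```

Request:
carry_out(
  plan=[
    {"hand": 1, "tx": 0, "ty": 0, "tz": -0.08, "rx": 0, "ry": 0, "rz": 0},
    {"hand": 1, "tx": 0, "ty": 0, "tz": -0.2, "rx": 0, "ry": 0, "rz": 0},
    {"hand": 1, "tx": 0, "ty": 0, "tz": -0.4, "rx": 0, "ry": 0, "rz": 0},
    {"hand": 1, "tx": -0.15, "ty": 0, "tz": -0.5, "rx": 0, "ry": 0, "rz": 0},
    {"hand": 1, "tx": -0.3, "ty": 0, "tz": -0.5, "rx": 0, "ry": 0, "rz": 0},
  ],
)

```text
time: 11.88
ee_pos: [0.6022, -0.0792, 0.1969]
tcp_rot: [0.523, 0.521, -0.475, 0.479]
force: [0.0, -0.1, -0.2]
gripper_width: 0.0856
grasp_force: 0.0
```

```bash
python3 -c "
from h import *
cmd([.6,-.15,.30],mat([1,0,0],[0,0,-1]))
S=grab('scene');D=grab('side');s=S['color'][160:310,320:520,::-1];d=D['color'][130:280,200:400,::-1]
cv2.imwrite('pics/s5.png',np.hstack([cv2.resize(x,(400,300)) for x in (s,d)]))"
```

```text
t [-0.436  -0.0072  0.2452] r [ 0.002   0.4715 -0.0007] deg 84.9 | j [-0.95  1.19  0.71  1.61  0.64  1.33 -0.81] [ 0.6022 -0.0792  0.1969] [ 0.  -0.1 -0.2] 0.0856
```

View pics/s5.png

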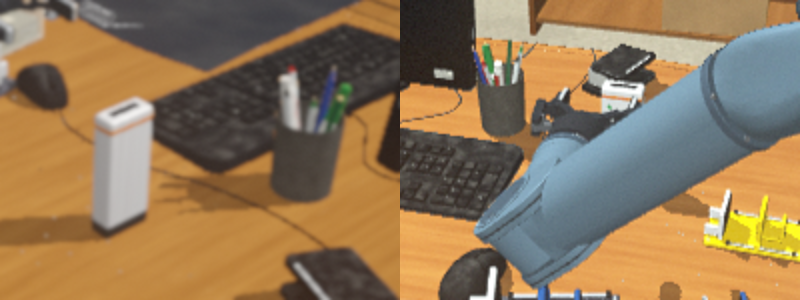

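The drive stands upright, with its foot near (120,225) and its orange top near (125,110) in the left half. I'll raise and turn the tool down, then measure from above.

Request:
carry_out(
  plan=[
    {"hand": 1, "tx": -0.2, "ty": 0, "tz": 0, "rx": 0, "ry": 0.1, "rz": 0},
    {"hand": 1, "tx": -0.4, "ty": 0, "tz": 0, "rx": 0, "ry": 0.2, "rz": 0},
    {"hand": 1, "tx": -0.44, "ty": 0, "tz": 0, "rx": 0, "ry": 0.4715, "rz": 0},
    {"hand": 1, "tx": -0.44, "ty": 0, "tz": 0, "rx": 0, "ry": 0.4715, "rz": 0},
    {"hand": 1, "tx": -0.44, "ty": 0, "tz": 0, "rx": 0, "ry": 0.4715, "rz": 0},
  ],
)

```text
time: 12.6
ee_pos: [0.6006, -0.0912, 0.3075]
tcp_rot: [0.682, 0.68, -0.188, 0.193]
force: [0.1, -0.8, -1.4]
gripper_width: 0.0853
grasp_force: 0.0
```

```bash
python3 -c "
from h import *
cmd([.6,-.14,.30],mat([1,0,0],[0,0,-1]))"
```

```text
t [-0.1516 -0.0026  0.1269] r [ 0.0022  0.1735 -0.0009] deg 31.2 | j [-0.66  0.47  0.61  1.64  0.31  1.18 -0.23] [ 0.6006 -0.0912  0.3075] [ 0.1 -0.8 -1.4] 0.0853
```

Request:
carry_out(
  plan=[
    {"hand": 1, "tx": -0.1516, "ty": 0, "tz": 0.127, "rx": 0.0022, "ry": 0.1735, "rz": -0.0009},
    {"hand": 1, "tx": -0.1516, "ty": 0, "tz": 0.127, "rx": 0.0022, "ry": 0.1735, "rz": -0.0009},
    {"hand": 1, "tx": -0.1516, "ty": 0, "tz": 0.127, "rx": 0.0022, "ry": 0.1735, "rz": -0.0009},
    {"hand": 1, "tx": -0.1516, "ty": 0, "tz": 0.127, "rx": 0.0022, "ry": 0.1735, "rz": -0.0009},
  ],
)

```text
time: 13.1
ee_pos: [0.599, -0.1476, 0.3003]
tcp_rot: [0.711, 0.703, -0.003, 0.002]
force: [-0.3, 0.2, -0.2]
gripper_width: 0.0854
grasp_force: 0.0
```

```bash
python3 -c "
from h import *
f=grab('wrist','w6.png')
cmd([.601,-.181,.20],mat([1,0,0],[0,0,-1]))
print([proj(f,[.601+sx*.031,-.181+sy*.014,.15]).round() for sx,sy in [(1,1),(1,-1),(-1,-1),(-1,1)]])"
```

```text
t [-0.1435  0.0078  0.3996] r [-0.0006  0.0026 -0.0021] deg 0.6 | j [-0.18  0.43  0.47  1.55 -0.19  1.21  0.32] [ 0.5995 -0.1443  0.2996] [-0.1  0.3 -0.4] 0.0854
[array([357., 238.]), array([356., 269.]), array([285., 269.]), array([284., 239.])]
```

View pics/w6.png

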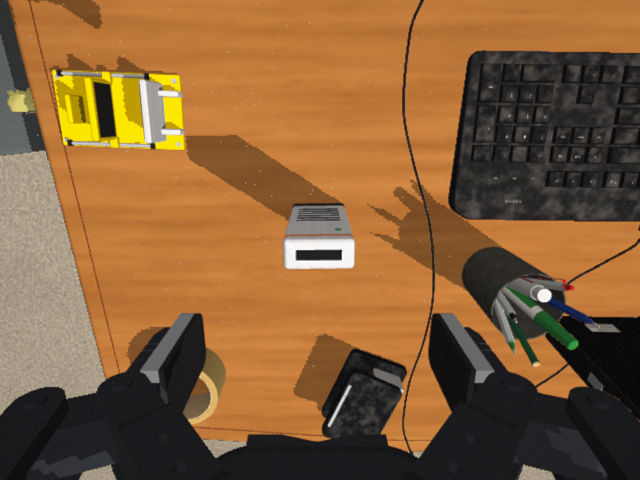

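The drive's top outline, (284–354, 236–270), matches the predicted corners to about 1 mm. I'll descend over it and grasp across the width.

Request:
carry_out(
  plan=[
    {"hand": 1, "tx": -0.144, "ty": 0.005, "tz": 0.1, "rx": 0, "ry": 0.0026, "rz": -0.0021},
    {"hand": 1, "tx": -0.144, "ty": 0.005, "tz": 0.3, "rx": 0, "ry": 0.0026, "rz": -0.0021},
    {"hand": 1, "tx": -0.144, "ty": 0.005, "tz": 0.45, "rx": 0, "ry": 0.0026, "rz": -0.0021},
    {"hand": 1, "tx": -0.144, "ty": 0.005, "tz": 0.5, "rx": 0, "ry": 0.0026, "rz": -0.0021},
    {"hand": 1, "tx": -0.144, "ty": 0.005, "tz": 0.5, "rx": 0, "ry": 0.0026, "rz": -0.0021},
  ],
)

```text
time: 13.78
ee_pos: [0.6013, -0.1775, 0.1745]
tcp_rot: [0.705, 0.709, -0.001, -0.001]
force: [0.0, -0.9, 0.0]
gripper_width: 0.0855
grasp_force: 0.0
```

```bash
python3 -c "
from h import *
cmd([.6005,-.181,.117],mat([1,0,0],[0,0,-1]))
f=grab('wrist');c=f['color'].astype(int)
m=(c.min(2)>190);
x=np.where(m[:,300:340].any(1))[0];print(x.min(),x.max())
for v in (255,262,268):
  x=np.where(m[v,215:420])[0]+215;print(v,x.min(),x.max())
print([proj(f,[.6005+sx*.031,-.181+sy*.014,.15]).round() for sx,sy in [(1,1),(1,-1),(-1,-1),(-1,1)]])"
```

```text
t [-0.0143 -0.0026  0.2301] r [-0.0009 -0.0002  0.0021] deg 0.4 | j [-0.08  0.57  0.43  1.65 -0.27  0.98  0.44] [ 0.6013 -0.1775  0.1745] [ 0.  -0.9  0. ] 0.0855
258 302Traceback (most recent call last):
  File "<string>", line 8, in <module>
    x=np.where(m[v,215:420])[0]+215;print(v,x.min(),x.max())
                                            ~~~~~^^
    return umr_minimum(a, axis, None, out, keepdims, initial, where)
ValueError: zero-size array to reduction operation minimum which has no identity
```

Request:
carry_out(
  plan=[
    {"hand": 1, "tx": -0.014, "ty": -0.002, "tz": 0.1, "rx": 0, "ry": 0, "rz": 0.002},
    {"hand": 1, "tx": -0.014, "ty": -0.002, "tz": 0.18, "rx": 0, "ry": 0, "rz": 0.002},
    {"hand": 1, "tx": -0.014, "ty": -0.002, "tz": 0.23, "rx": 0, "ry": 0, "rz": 0.002},
    {"hand": 1, "tx": -0.014, "ty": -0.002, "tz": 0.23, "rx": 0, "ry": 0, "rz": 0.002},
    {"hand": 0.8, "tx": -0.014, "ty": -0.002, "tz": 0.23, "rx": 0, "ry": 0, "rz": 0.002},
  ],
)

```text
time: 14.45
ee_pos: [0.601, -0.1828, 0.1179]
tcp_rot: [0.708, 0.706, -0.0, -0.0]
force: [0.4, -0.7, 1.6]
gripper_width: 0.07
grasp_force: 0.0
```

Request:
carry_out(
  plan=[
    {"hand": 0.6, "tx": 0, "ty": 0, "tz": 0, "rx": 0, "ry": 0, "rz": 0},
    {"hand": 0.6, "tx": 0, "ty": 0, "tz": 0, "rx": 0, "ry": 0, "rz": 0},
    {"hand": 0.6, "tx": 0, "ty": 0, "tz": 0, "rx": 0, "ry": 0, "rz": 0},
    {"hand": 0.6, "tx": 0, "ty": 0, "tz": 0, "rx": 0, "ry": 0, "rz": 0},
  ],
  newtons=60,
)

```text
time: 14.95
ee_pos: [0.601, -0.1831, 0.1187]
tcp_rot: [0.708, 0.706, 0.0, -0.0]
force: [-1.2, 0.2, 5.5]
gripper_width: 0.0599
grasp_force: 64.6
```

```bash
python3 -c "
from h import *
cmd([.6,-.10,.26],mat(u(0),[0,0,-1]))"
```

```text
t [ 0.3325 -0.0049 -0.5651] r [ 0.     -0.0001 -0.0008] deg 0.1 | j [-0.06  0.64  0.4   1.69 -0.31  0.88  0.47] [ 0.601  -0.1831  0.1187] [-1.2  0.2  5.5] 0.0599
```

Request:
carry_out(
  plan=[
    {"hand": 0.6, "tx": 0, "ty": 0, "tz": -0.2, "rx": 0, "ry": 0, "rz": 0},
    {"hand": 0.6, "tx": 0, "ty": 0, "tz": -0.45, "rx": 0, "ry": 0, "rz": 0},
    {"hand": 0.6, "tx": 0.1, "ty": 0.02, "tz": -0.65, "rx": 0, "ry": 0, "rz": 0},
    {"hand": 0.6, "tx": 0.35, "ty": 0.06, "tz": -0.65, "rx": 0, "ry": 0, "rz": 0},
    {"hand": 0.6, "tx": 0.6, "ty": 0.08, "tz": -0.65, "rx": 0, "ry": 0, "rz": 0},
  ],
)

```text
time: 15.58
ee_pos: [0.6213, -0.0324, 0.2808]
tcp_rot: [0.708, 0.706, 0.0, -0.0]
force: [0.6, 1.6, -4.4]
gripper_width: 0.0594
grasp_force: 68.0
```

Request:
carry_out(
  plan=[
    {"hand": 0.6, "tx": 0.25, "ty": 0, "tz": 0, "rx": 0, "ry": 0, "rz": 0},
    {"hand": 0.6, "tx": 0.5, "ty": 0, "tz": 0, "rx": 0, "ry": 0, "rz": 0},
    {"hand": 0.6, "tx": 0.56, "ty": 0, "tz": 0, "rx": 0, "ry": 0, "rz": 0},
    {"hand": 0.6, "tx": 0.56, "ty": 0, "tz": 0, "rx": 0, "ry": 0, "rz": 0},
  ],
)

```text
time: 16.08
ee_pos: [0.6209, 0.1073, 0.2796]
tcp_rot: [0.707, 0.707, -0.001, -0.001]
force: [-0.5, -1.5, -2.8]
gripper_width: 0.0599
grasp_force: 68.0
```

```bash
python3 -c "
from h import *
f=grab('wrist','w7.png');print(bot.get_obs()['ee_pos'])
S0=np.array([.620,.189]);ex=u(14)[:2];ey=u(104)[:2]
for n,x,y,z in [('LN',-95,-55,10),('LF',-95,55,10),('RN',95,-55,10),('RF',95,55,10),('fixN',60,-42,72),('fixF',60,42,72),('bluN',-4,-42,72),('bluF',-4,42,72)]:
  p=S0+(ex*x+ey*y)/1000;print(n,proj(f,[*p,z/1000]).round())"
```

```text
[0.62117841 0.10476872 0.27982132]
LN [247. 188.]
LF [215.  85.]
RN [414. 145.]
RF [395.  36.]
fixN [390. 145.]
fixF [372.  48.]
bluN [323. 162.]
bluF [301.  67.]
```

View pics/w7.png

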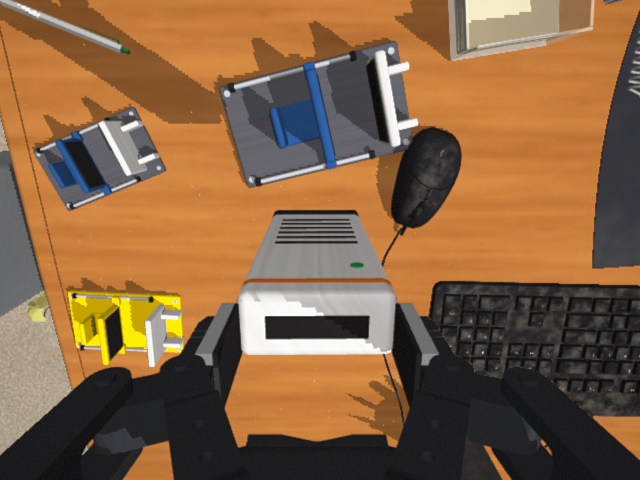

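The wrist view shows all four plate corners: (249,188), (219,86), (397,40) and (414,148). The blue cheek's top runs from (307,64) to (332,166).

```bash
python3 -c "
from h import *
f=grab('wrist');c=f['color']
h=cv2.cvtColor(c,cv2.COLOR_RGB2HSV)
m=(~((h[...,0]<25)&(h[...,1]>70))).astype(np.uint8);z=np.zeros_like(m);cv2.fillPoly(z,[np.array([(205,75),(405,25),(425,110),(395,165),(245,200)])],1);m&=z
cs,_=cv2.findContours(m,0,cv2.CHAIN_APPROX_NONE);k=max(cs,key=cv2.contourArea)
print(cv2.approxPolyDP(k,6,True)[:,0].tolist())
P=np.array([onz(f,*q,.01)[:2]*1000 for q in [(249,188),(219,86),(397,40),(414,148)]]);print(P.round(1))
print(np.linalg.norm(np.diff(P[[0,1,2,3,0]],axis=0),axis=1),P.mean(0))
ex=(P[2]+P[3]-P[0]-P[1]);print(np.degrees(np.arctan2(ex[1],ex[0])), [np.degrees(np.arctan2(*(P[i]-P[j])[::-1])) for i,j in [(1,0),(2,3),(2,1),(3,0)]])
print('blue',[onz(f,*q,.072)[:2].round(4) for q in [(307,64),(332,166)]])
"
```

```text
[[395, 39], [219, 84], [247, 183], [405, 147], [417, 118], [407, 114], [400, 70], [408, 61], [398, 58]]
[[544.2 109.6]
 [519.  216.2]
 [701.6 258.5]
 [726.4 152.7]]
[109.50583913 187.45101643 108.71551423 187.19376114] [622.8059245  184.25927476]
13.171550911923296 [np.float64(103.29406751400045), np.float64(103.15937783296641), np.float64(13.050804404693633), np.float64(13.292463358042278)]
blue [array([0.6122, 0.2288]), array([0.6349, 0.1405])]
```

```bash
cat >> h.py <<'E'
S0=np.array([.6228,.1846,0]);ex=u(13.2);ey=u(103.2)
Md=mat(-ey,[0,0,-1])
E
python3 -c "
from h import *
f=grab('wrist');o=bot.get_obs()['ee_pos']
for v in (283,354): print(onz(f,318,v,o[2]+.0313)-o)
cmd(S0+ex*.030+[0,0,.27],Md)"
```

```text
[-0.00039291  0.01988171  0.0313    ]
[-0.00053544 -0.01034     0.0313    ]
t [0.354  0.1201 0.0397] r [-2.000e-04  5.000e-04  4.247e-01] deg 76.5 | j [-0.52  0.46  0.41  1.53 -0.19  1.19 -0.08] [0.6215 0.1031 0.28  ] [ 0.3  0.5 -2.4] 0.0597
```

Request:
carry_out(
  plan=[
    {"hand": 0.6, "tx": 0.354, "ty": 0.12, "tz": 0.04, "rx": 0, "ry": 0, "rz": 0.4247},
    {"hand": 0.6, "tx": 0.354, "ty": 0.12, "tz": 0.04, "rx": 0, "ry": 0, "rz": 0.4247},
    {"hand": 0.6, "tx": 0.354, "ty": 0.12, "tz": 0.04, "rx": 0, "ry": 0, "rz": 0.4247},
    {"hand": 0.6, "tx": 0.354, "ty": 0.12, "tz": 0.04, "rx": 0, "ry": 0, "rz": 0.4247},
    {"hand": 0.6, "tx": 0.354, "ty": 0.12, "tz": 0.04, "rx": 0, "ry": 0, "rz": 0.4247},
  ],
)

```text
time: 16.85
ee_pos: [0.6521, 0.192, 0.27]
tcp_rot: [0.952, 0.306, -0.001, -0.0]
force: [0.4, -0.1, -3.2]
gripper_width: 0.0597
grasp_force: 68.1
```

```bash
python3 -c "
from h import *
cmd(S0+ex*.030+[0,0,.22],Md)"
```

```text
t [-0.0011  0.0016  0.2001] r [-1.000e-04  4.000e-04  1.245e-01] deg 22.4 | j [-0.73  0.6   0.6   1.41 -0.34  1.24 -1.05] [0.6521 0.192  0.27  ] [ 0.4 -0.1 -3.2] 0.0597
```

Request:
carry_out(
  plan=[
    {"hand": 0.6, "tx": 0, "ty": 0, "tz": 0, "rx": 0, "ry": 0, "rz": 0.1245},
    {"hand": 0.6, "tx": 0, "ty": 0, "tz": 0.1, "rx": 0, "ry": 0, "rz": 0.1245},
    {"hand": 0.6, "tx": 0, "ty": 0, "tz": 0.2, "rx": 0, "ry": 0, "rz": 0.1245},
    {"hand": 0.6, "tx": 0, "ty": 0, "tz": 0.2, "rx": 0, "ry": 0, "rz": 0.1245},
  ],
)

```text
time: 17.35
ee_pos: [0.6503, 0.1926, 0.2181]
tcp_rot: [0.993, 0.119, -0.003, 0.0]
force: [-1.0, 0.0, -4.2]
gripper_width: 0.0599
grasp_force: 68.0
```

```bash
python3 -c "
from h import *
cmd(S0+ex*.030+[0,0,.22],Md)
cmd(S0+ex*.030+[0,0,.134],Md)
s=grab('scene')['color'][120:270,230:430,::-1];d=grab('side')['color'][200:350,190:390,::-1];w=grab('wrist')['color'][:,:,::-1]
cv2.imwrite('pics/s8.png',np.vstack([np.hstack([cv2.resize(x,(400,300)) for x in (s,d)]),np.hstack([cv2.resize(w,(400,300)),np.zeros((300,400,3),np.uint8)])]))"
```

```text
t [ 0.0057  0.006  -0.0077] r [-0.      0.0018  0.0023] deg 0.5 | j [-0.77  0.66  0.66  1.47 -0.43  1.16 -1.37] [0.6503 0.1926 0.2181] [-1.   0.  -4.2] 0.0599
t [0.0076 0.006  0.3363] r [-0.      0.0018  0.0023] deg 0.5 | j [-0.77  0.66  0.66  1.47 -0.43  1.16 -1.37] [0.6503 0.1926 0.2181] [-1.   0.  -4.2] 0.0599
```

View pics/s8.png

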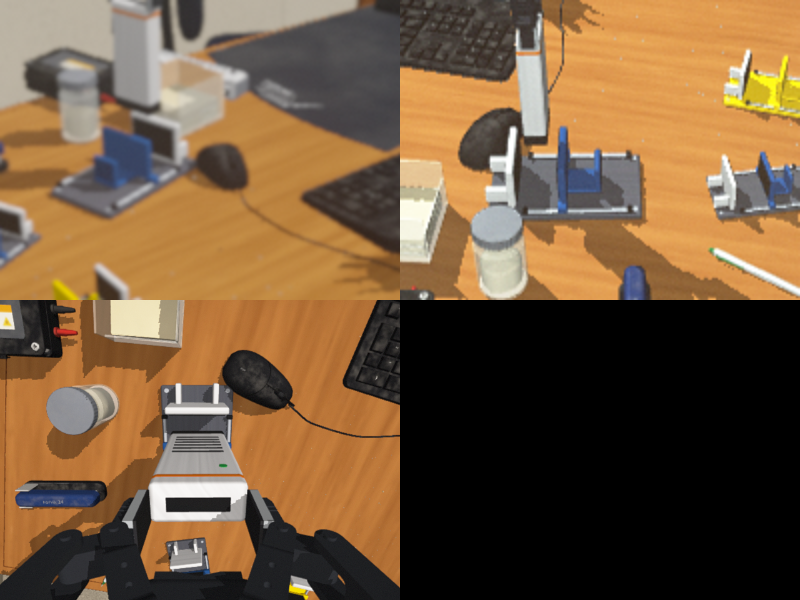

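The drive hangs straight over the open gap. In the wrist view the plate's centre column (197) matches the drive's (198). I'll lower it.

Request:
carry_out(
  plan=[
    {"hand": 0.6, "tx": 0.006, "ty": 0.005, "tz": 0.08, "rx": 0, "ry": 0.0018, "rz": 0.0023},
    {"hand": 0.6, "tx": 0.007, "ty": 0.005, "tz": 0.18, "rx": 0, "ry": 0.0018, "rz": 0.0023},
    {"hand": 0.6, "tx": 0.007, "ty": 0.005, "tz": 0.28, "rx": 0, "ry": 0.0018, "rz": 0.0023},
    {"hand": 0.6, "tx": 0.007, "ty": 0.005, "tz": 0.325, "rx": 0, "ry": 0.0018, "rz": 0.0023},
    {"hand": 0.6, "tx": 0.007, "ty": 0.005, "tz": 0.325, "rx": 0, "ry": 0.0018, "rz": 0.0023},
  ],
)

```text
time: 18.12
ee_pos: [0.6535, 0.1938, 0.139]
tcp_rot: [0.993, 0.116, 0.002, -0.001]
force: [-0.1, -0.2, -3.3]
gripper_width: 0.0599
grasp_force: 68.0
```

```bash
python3 -c "
from h import *
cmd(S0+ex*.030+[0,0,.129],Md)"
```

```text
t [-0.0081  0.0078  0.0399] r [-0.0003 -0.0014  0.0007] deg 0.3 | j [-0.75  0.74  0.62  1.53 -0.48  1.02 -1.33] [0.6535 0.1938 0.139 ] [-0.1 -0.2 -3.3] 0.0599
```

Request:
carry_out(
  plan=[
    {"hand": 0.6, "tx": -0.004, "ty": 0.008, "tz": 0.012, "rx": 0, "ry": -0.0014, "rz": 0},
    {"hand": 0.6, "tx": -0.004, "ty": 0.008, "tz": 0.024, "rx": 0, "ry": -0.0014, "rz": 0},
    {"hand": 0.6, "tx": -0.004, "ty": 0.008, "tz": 0.032, "rx": 0, "ry": -0.0014, "rz": 0},
    {"hand": 0.6, "tx": -0.004, "ty": 0.008, "tz": 0.032, "rx": 0, "ry": -0.0014, "rz": 0},
  ],
)

```text
time: 18.62
ee_pos: [0.6527, 0.1919, 0.1306]
tcp_rot: [0.993, 0.116, -0.0, -0.001]
force: [0.6, 0.1, -3.2]
gripper_width: 0.0594
grasp_force: 68.1
```

Request:
carry_out(
  plan=[
    {"hand": 0.6, "tx": 0, "ty": 0, "tz": 0.006, "rx": 0, "ry": 0, "rz": 0},
    {"hand": 0.6, "tx": 0, "ty": 0, "tz": 0.012, "rx": 0, "ry": 0, "rz": 0},
    {"hand": 0.6, "tx": 0, "ty": 0, "tz": 0.012, "rx": 0, "ry": 0, "rz": 0},
  ],
)

```text
time: 19.0
ee_pos: [0.6537, 0.1921, 0.1288]
tcp_rot: [0.993, 0.116, 0.001, -0.001]
force: [-0.7, 0.6, 4.7]
gripper_width: 0.0597
grasp_force: 69.0
```

```bash
python3 -c "
from h import *
cmd(S0+ex*.030+[0,0,.129],Md)"
```

```text
t [-0.0071  0.0008 -0.0007] r [-0.0004 -0.0006  0.0007] deg 0.2 | j [-0.74  0.75  0.61  1.54 -0.49  1.   -1.32] [0.6537 0.1921 0.1288] [-0.7  0.6  4.7] 0.0597
```

Contact came at exactly the expected height (TCP 0.1288 m), and the drive rests on the plate. I'll release gently and rise straight up.

Request:
carry_out(
  plan=[
    {"hand": 0.72, "tx": 0, "ty": 0, "tz": 0, "rx": 0, "ry": 0, "rz": 0},
    {"hand": 0.8, "tx": 0, "ty": 0, "tz": 0, "rx": 0, "ry": 0, "rz": 0},
    {"hand": 1, "tx": 0, "ty": 0, "tz": 0, "rx": 0, "ry": 0, "rz": 0},
    {"hand": 1, "tx": 0, "ty": 0, "tz": 0, "rx": 0, "ry": 0, "rz": 0},
    {"hand": 1, "tx": 0, "ty": 0, "tz": 0, "rx": 0, "ry": 0, "rz": 0},
  ],
)

```text
time: 19.62
ee_pos: [0.6527, 0.1917, 0.1275]
tcp_rot: [0.993, 0.116, -0.0, -0.0]
force: [-0.3, -0.6, -0.3]
gripper_width: 0.0852
grasp_force: 0.0
```

Request:
carry_out(
  plan=[
    {"hand": 1, "tx": 0, "ty": 0, "tz": -0.08, "rx": 0, "ry": 0, "rz": 0},
    {"hand": 1, "tx": 0, "ty": 0, "tz": -0.2, "rx": 0, "ry": 0, "rz": 0},
    {"hand": 1, "tx": 0, "ty": 0, "tz": -0.4, "rx": 0, "ry": 0, "rz": 0},
    {"hand": 1, "tx": 0, "ty": 0, "tz": -0.5, "rx": 0, "ry": 0, "rz": 0},
    {"hand": 1, "tx": 0, "ty": 0, "tz": -0.5, "rx": 0, "ry": 0, "rz": 0},
  ],
)

```text
time: 20.25
ee_pos: [0.6546, 0.1916, 0.2565]
tcp_rot: [0.993, 0.116, 0.003, -0.001]
force: [0.9, -0.2, 0.5]
gripper_width: 0.0856
grasp_force: 0.0
```

```bash
python3 -c "
from h import *
# tab outer face: cheek outer x=-14, tab 42 outside => face ~ -56
t=S0-ex*.056;print(t)
cmd(S0-ex*.15+[0,0,.22],Md)
f=grab('side');d=f['color'][200:350,190:390,::-1];w=grab('wrist')['color'][:,:,::-1]
print('tab top proj side',[proj(f,[*(S0-ex*.056+ey*y)[:2],.053]).round() for y in(.02,-.02)])
cv2.imwrite('pics/s9.png',np.hstack([cv2.resize(x,(400,300)) for x in (d,w)]))"
```

```text
[0.56827958 0.17181235 0.        ]
t [-0.7311 -0.003   0.1419] r [-0.0005 -0.0018  0.0006] deg 0.4 | j [-0.77  0.63  0.68  1.43 -0.41  1.22 -1.38] [0.6546 0.1916 0.2565] [ 0.9 -0.2  0.5] 0.0856
tab top proj side [array([294., 283.]), array([294., 272.])]
```

View pics/s9.png

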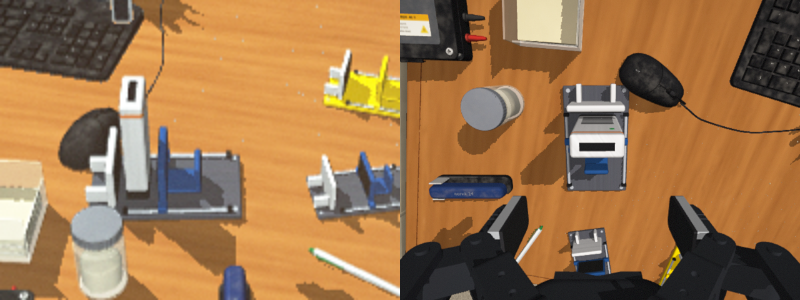

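I have now viewed 12 pictures, which is over the limit of 10, so I'll look at no more and work from numbers only. The last one showed the drive standing between the cheeks. Next I back off, shut the hand and turn it half round so the wrist camera stays clear of the drive.

Request:
carry_out(
  plan=[
    {"hand": 1, "tx": -0.2, "ty": 0, "tz": -0.05, "rx": 0, "ry": 0, "rz": 0},
    {"hand": 1, "tx": -0.4, "ty": 0, "tz": -0.05, "rx": 0, "ry": 0, "rz": 0},
    {"hand": 0, "tx": -0.53, "ty": 0, "tz": -0.05, "rx": 0, "ry": 0, "rz": -0.1},
    {"hand": 0, "tx": -0.53, "ty": 0, "tz": -0.05, "rx": 0, "ry": 0, "rz": -0.2},
    {"hand": 0, "tx": -0.53, "ty": 0, "tz": -0.05, "rx": 0, "ry": 0, "rz": -0.2},
  ],
)

```text
time: 20.98
ee_pos: [0.5227, 0.1611, 0.2643]
tcp_rot: [0.921, 0.39, -0.001, -0.001]
force: [1.0, 0.3, 0.7]
gripper_width: 0.0322
grasp_force: 0.0
```

Request:
carry_out(
  plan=[
    {"hand": 0, "tx": 0, "ty": 0, "tz": 0, "rx": 0, "ry": 0, "rz": -0.3},
    {"hand": 0, "tx": 0, "ty": 0, "tz": 0, "rx": 0, "ry": 0, "rz": -0.3},
    {"hand": 0, "tx": 0, "ty": 0, "tz": 0, "rx": 0, "ry": 0, "rz": -0.3},
    {"hand": 0, "tx": 0, "ty": 0, "tz": 0, "rx": 0, "ry": 0, "rz": -0.3},
    {"hand": 0, "tx": 0, "ty": 0, "tz": 0, "rx": 0, "ry": 0, "rz": -0.3},
  ],
)

```text
time: 21.6
ee_pos: [0.523, 0.1609, 0.264]
tcp_rot: [0.645, 0.764, -0.001, -0.001]
force: [-0.7, 0.1, 0.1]
gripper_width: 0.0002
grasp_force: 0.0
```

Request:
carry_out(
  plan=[
    {"hand": 0, "tx": 0, "ty": 0, "tz": 0, "rx": 0, "ry": 0, "rz": -0.3},
    {"hand": 0, "tx": 0, "ty": 0, "tz": 0, "rx": 0, "ry": 0, "rz": -0.3},
    {"hand": 0, "tx": 0, "ty": 0, "tz": 0, "rx": 0, "ry": 0, "rz": -0.3},
    {"hand": 0, "tx": 0, "ty": 0, "tz": 0, "rx": 0, "ry": 0, "rz": -0.3},
    {"hand": 0, "tx": 0, "ty": 0, "tz": 0, "rx": 0, "ry": 0, "rz": -0.3},
  ],
)

```text
time: 22.22
ee_pos: [0.523, 0.1609, 0.2639]
tcp_rot: [0.231, 0.973, -0.0, -0.001]
force: [0.7, 0.2, -0.3]
gripper_width: -0.0
grasp_force: 0.0
```

```bash
python3 -c "
from h import *
M=mat(ey,[0,0,-1])
cmd(S0-ex*.100+[0,0,.27],M)
cmd(S0-ex*.100+[0,0,.03],M)"
```

```text
t [-0.0069  0.0075 -0.0243] r [-1.000e-04 -9.000e-04 -2.214e-01] deg 39.9 | j [-0.59  0.31  0.26  1.76 -0.09  1.08  0.81] [0.523  0.1609 0.2639] [ 0.7  0.2 -0.3] -0.0
t [-0.0092  0.0087  0.9357] r [-1.000e-04 -9.000e-04 -2.214e-01] deg 39.9 | j [-0.59  0.31  0.26  1.76 -0.09  1.08  0.81] [0.523  0.1609 0.2639] [ 0.7  0.2 -0.3] -0.0
```

Request:
carry_out(
  plan=[
    {"hand": 0, "tx": -0.007, "ty": 0.0075, "tz": 0, "rx": 0, "ry": 0, "rz": -0.2214},
    {"hand": 0, "tx": -0.007, "ty": 0.0075, "tz": 0.1, "rx": 0, "ry": 0, "rz": -0.2214},
    {"hand": 0, "tx": -0.007, "ty": 0.0075, "tz": 0.3, "rx": 0, "ry": 0, "rz": -0.2214},
    {"hand": 0, "tx": -0.007, "ty": 0.0075, "tz": 0.5, "rx": 0, "ry": 0, "rz": -0.2214},
    {"hand": 0, "tx": -0.007, "ty": 0.0075, "tz": 0.5, "rx": 0, "ry": 0, "rz": -0.2214},
  ],
)

```text
time: 22.85
ee_pos: [0.5224, 0.1607, 0.1363]
tcp_rot: [-0.111, 0.994, -0.001, -0.005]
force: [0.5, -0.0, 1.1]
gripper_width: -0.0
grasp_force: 0.0
```

```bash
python3 -c "
from h import *
M=mat(ey,[0,0,-1])
cmd(S0-ex*.100+[0,0,.03],M)
f=grab('side');c=f['color'];h=cv2.cvtColor(c,cv2.COLOR_RGB2HSV)
m=((h[...,0]>105)&(h[...,0]<125)&(h[...,1]>120)).astype(np.uint8);m[:240]=0;m[330:]=0;m[:,:240]=0;m[:,330:]=0
cs,_=cv2.findContours(m,0,cv2.CHAIN_APPROX_NONE);k=max(cs,key=cv2.contourArea);print(cv2.boundingRect(k))
xr=k[:,0,0].max();vs=k[k[:,0,0]>=xr-1][:,0];print(vs.min(0),vs.max(0))
v=vs[:,1].min();p=onz(f,xr+.5,v,.053);q=p-S0;print('tab top corner in stand',q@ex,q@ey)"
```

```text
t [-0.017   0.0014  0.425 ] r [-0.0001 -0.0031 -0.0024] deg 0.7 | j [-0.47  0.46  0.12  1.87 -0.07  0.82  1.48] [0.5224 0.1607 0.1363] [ 0.5 -0.   1.1] -0.0
(269, 283, 4, 23)
[271 284] [272 305]
tab top corner in stand -0.0034324978342070963 0.02214052726752855
```

Request:
carry_out(
  plan=[
    {"hand": 0, "tx": -0.017, "ty": 0.001, "tz": 0.2, "rx": 0, "ry": -0.003, "rz": -0.002},
    {"hand": 0, "tx": -0.017, "ty": 0.001, "tz": 0.35, "rx": 0, "ry": -0.003, "rz": -0.002},
    {"hand": 0, "tx": -0.017, "ty": 0.001, "tz": 0.42, "rx": 0, "ry": -0.003, "rz": -0.002},
    {"hand": 0, "tx": -0.017, "ty": 0.001, "tz": 0.42, "rx": 0, "ry": -0.003, "rz": -0.002},
  ],
)

```text
time: 23.4
ee_pos: [0.5308, 0.1636, 0.0358]
tcp_rot: [-0.114, 0.993, 0.001, 0.005]
force: [0.5, -0.0, 0.4]
gripper_width: -0.0
grasp_force: 0.0
```

```bash
python3 -c "
from h import *
M=mat(ey,[0,0,-1])
cmd(S0-ex*.080+[0,0,.03],M)"
```

```text
t [-0.0571 -0.0021  0.0237] r [ 0.0003  0.0031 -0.0004] deg 0.6 | j [-0.45  0.63  0.09  1.91 -0.09  0.6   1.5 ] [0.5308 0.1636 0.0358] [ 0.5 -0.   0.4] -0.0
```

Request:
carry_out(
  plan=[
    {"hand": 0, "tx": -0.02, "ty": -0.002, "tz": 0.01, "rx": 0, "ry": 0, "rz": 0},
    {"hand": 0, "tx": -0.04, "ty": -0.002, "tz": 0.015, "rx": 0, "ry": 0, "rz": 0},
    {"hand": 0, "tx": -0.06, "ty": -0.002, "tz": 0.015, "rx": 0, "ry": 0, "rz": 0},
    {"hand": 0, "tx": -0.08, "ty": -0.002, "tz": 0.015, "rx": 0, "ry": 0, "rz": 0},
    {"hand": 0, "tx": -0.1, "ty": -0.002, "tz": 0.015, "rx": 0, "ry": 0, "rz": 0},
  ],
)

```text
time: 24.02
ee_pos: [0.5553, 0.1687, 0.0317]
tcp_rot: [-0.115, 0.993, 0.001, 0.005]
force: [0.4, 0.2, -1.1]
gripper_width: 0.0003
grasp_force: 0.0
```

Request:
carry_out(
  plan=[
    {"hand": 0, "tx": -0.012, "ty": 0, "tz": 0, "rx": 0, "ry": 0, "rz": 0},
    {"hand": 0, "tx": -0.024, "ty": 0, "tz": 0, "rx": 0, "ry": 0, "rz": 0},
    {"hand": 0, "tx": -0.036, "ty": 0, "tz": 0, "rx": 0, "ry": 0, "rz": 0},
    {"hand": 0, "tx": -0.048, "ty": 0, "tz": 0, "rx": 0, "ry": 0, "rz": 0},
  ],
)

```text
time: 24.52
ee_pos: [0.5666, 0.1714, 0.0317]
tcp_rot: [-0.115, 0.993, 0.001, 0.004]
force: [-0.6, 0.1, -0.4]
gripper_width: 0.0001
grasp_force: 0.0
```

```bash
python3 -c "
from h import *
o=bot.get_obs();q=o['ee_pos']-S0;print(q@ex,q@ey,o['ee_pos'],o['force']@ex,o['force'])"
```

```text
-0.057699867240162704 -4.129219859484073e-05 [0.56663406 0.17138398 0.03172585] -0.5249174813645523 [-0.56377769  0.1049463  -0.44875112]
```

Request:
carry_out(
  plan=[
    {"hand": 0, "tx": -0.012, "ty": 0, "tz": 0, "rx": 0, "ry": 0, "rz": 0},
    {"hand": 0, "tx": -0.024, "ty": 0, "tz": 0, "rx": 0, "ry": 0, "rz": 0},
    {"hand": 0, "tx": -0.036, "ty": 0, "tz": 0, "rx": 0, "ry": 0, "rz": 0},
  ],
)

```text
time: 24.9
ee_pos: [0.5748, 0.1733, 0.0318]
tcp_rot: [-0.115, 0.993, 0.001, 0.004]
force: [-3.0, -0.4, 3.3]
gripper_width: -0.0001
grasp_force: 1.6
```

```bash
python3 -c "
from h import *
o=bot.get_obs();q=o['ee_pos']-S0;print(q@ex,q@ey,o['force']@ex,o['force'])
f=grab('scene');c=f['color'];h=cv2.cvtColor(c,cv2.COLOR_RGB2HSV)
m=((h[...,0]>105)&(h[...,0]<125)&(h[...,1]>120)).astype(np.uint8)
n,l,s,ce=cv2.connectedComponentsWithStats(m);print([(a.tolist()) for a in s if 40<a[4]<5000])
print([proj(f,S0+ex*x+ey*.042+[0,0,.072]).round() for x in (-.004,.0,.02)],[proj(f,S0+ex*x-ey*.042+[0,0,.072]).round() for x in (-.004,.0,.02)])"
```

```text
-0.049313097520567166 -8.812721404864183e-06 -2.985219512756609 [-2.9766435  -0.3819657   3.34903437]
[[286, 199, 9, 14, 52], [480, 200, 7, 20, 41], [211, 241, 12, 10, 42]]
[array([281., 184.]), array([282., 183.]), array([287., 181.])] [array([304., 192.]), array([305., 191.]), array([310., 189.])]
```

The force is about 3 N, so the tab is being pushed. I'll lean the tool forward about 15° so the gripper body stays well behind the drive, then push on gently.

Request:
carry_out(
  plan=[
    {"hand": 0, "tx": 0.01, "ty": 0, "tz": 0, "rx": 0, "ry": -0.04, "rz": 0},
    {"hand": 0, "tx": 0.01, "ty": 0, "tz": 0, "rx": 0, "ry": -0.083, "rz": 0},
    {"hand": 0, "tx": 0.01, "ty": 0, "tz": 0, "rx": 0, "ry": -0.083, "rz": 0},
  ],
)

```text
time: 25.32
ee_pos: [0.5696, 0.1719, 0.0308]
tcp_rot: [-0.114, 0.985, 0.015, 0.131]
force: [0.3, -0.2, -0.0]
gripper_width: -0.0
grasp_force: 0.0
```

```bash
python3 -c "
from h import *
o=bot.get_obs();q=o['ee_pos']-S0;B=R.from_quat(o['tcp_rot']);print(q@ex,q@ey,q,o['force']@ex,o['joint_pos'].round(2),'z',B.apply([0,0,1]).round(3))
print('30mm along ex, to z .03:',B.inv().apply(ex*.03+Zv*(.03-o['ee_pos'][2])-ey*(q@ey))/.25,'10mm',B.inv().apply(ex*.01)/.25)"
```

```text
-0.054652271140729965 -0.00017475213763905407 [-0.05316839 -0.01265003  0.03080591] 0.24719178057987398 [-0.48  0.6   0.11  2.04 -0.08  0.24  1.48] z [ 0.255  0.06  -0.965]
30mm along ex, to z .03: [-0.114947    0.00064478  0.0346071 ] 10mm [-3.85976291e-02 -1.75974796e-05  1.04987008e-02]
```

Request:
carry_out(
  plan=[
    {"hand": 0, "tx": -0.012, "ty": 0, "tz": 0.003, "rx": 0, "ry": 0, "rz": 0},
    {"hand": 0, "tx": -0.024, "ty": 0, "tz": 0.0065, "rx": 0, "ry": 0, "rz": 0},
    {"hand": 0, "tx": -0.036, "ty": 0, "tz": 0.01, "rx": 0, "ry": 0, "rz": 0},
    {"hand": 0, "tx": -0.048, "ty": 0, "tz": 0.013, "rx": 0, "ry": 0, "rz": 0},
    {"hand": 0, "tx": -0.06, "ty": 0, "tz": 0.0163, "rx": 0, "ry": 0, "rz": 0},
  ],
)

```text
time: 25.95
ee_pos: [0.5879, 0.1764, 0.0318]
tcp_rot: [-0.114, 0.984, 0.016, 0.133]
force: [-2.9, -0.8, 3.2]
gripper_width: 0.0002
grasp_force: 2.0
```

```bash
cat > st.py <<'E'
from h import *
o=bot.get_obs();q=o['ee_pos']-S0;print('tcp',(q@ex).round(4),(q@ey).round(4),q[2].round(4),'F',(o['force']@ex).round(1),o['force'].round(1),'j6',o['joint_pos'][5].round(2))
f=grab('scene');c=f['color'];h=cv2.cvtColor(c,cv2.COLOR_RGB2HSV)
m=((h[...,0]>100)&(h[...,0]<128)&(h[...,1]>90)).astype(np.uint8)
n,l,s,ce=cv2.connectedComponentsWithStats(m);print([a.tolist() for a in s if 40<a[4]<5000 and 250<a[0]<340])
w=(c.min(2)>165).astype(np.uint8);n,l,s,ce=cv2.connectedComponentsWithStats(w);print('white',[a.tolist() for a in s if a[4]>60 and 270<a[0]<340 and 100<a[1]<230])
print('pred drive foot/top centre at x=34,46',[proj(f,S0+ex*x+[0,0,z]).round() for x in (.034,.046) for z in (.01,.16)])
E
python3 st.py
```

```text
tcp -0.0359 -0.0 0.0318 F -3.0 [-2.9 -0.8  3.2] j6 0.26
[[280, 186, 30, 27, 434]]
white [[289, 143, 64, 19, 367], [305, 160, 32, 41, 530]]
pred drive foot/top centre at x=34,46 [array([302., 203.]), array([300., 153.]), array([305., 201.]), array([303., 151.])]
```

Request:
carry_out(
  plan=[
    {"hand": 0, "tx": -0.008, "ty": 0, "tz": 0.003, "rx": 0, "ry": 0, "rz": 0},
    {"hand": 0, "tx": -0.016, "ty": 0, "tz": 0.006, "rx": 0, "ry": 0, "rz": 0},
    {"hand": 0, "tx": -0.024, "ty": 0, "tz": 0.009, "rx": 0, "ry": 0, "rz": 0},
    {"hand": 0, "tx": -0.032, "ty": 0, "tz": 0.012, "rx": 0, "ry": 0, "rz": 0},
    {"hand": 0, "tx": -0.032, "ty": 0, "tz": 0.012, "rx": 0, "ry": 0, "rz": 0},
  ],
)

```text
time: 26.62
ee_pos: [0.5966, 0.1784, 0.0316]
tcp_rot: [-0.114, 0.984, 0.016, 0.134]
force: [-3.5, -0.8, 9.3]
gripper_width: -0.0003
grasp_force: 4.5
```

```bash
python3 st.py
```

```text
tcp -0.0269 -0.0 0.0316 F -3.6 [-3.5 -0.8  9.3] j6 0.27
[[282, 185, 30, 27, 428]]
white [[289, 143, 64, 19, 362], [306, 160, 32, 41, 504]]
pred drive foot/top centre at x=34,46 [array([302., 203.]), array([300., 153.]), array([305., 201.]), array([303., 151.])]
```

The upward force of 9 N suggests the fingertips are higher than the TCP implies (as in the first grasp) and are riding on the tab's top edge. I'll back off, remove most of the lean, go lower and push again.

Request:
carry_out(
  plan=[
    {"hand": 0, "tx": 0.07, "ty": 0, "tz": -0.018, "rx": 0, "ry": 0, "rz": 0},
    {"hand": 0, "tx": 0.18, "ty": 0, "tz": -0.048, "rx": 0, "ry": 0.03, "rz": 0},
    {"hand": 0, "tx": 0.22, "ty": 0, "tz": -0.058, "rx": 0, "ry": 0.06, "rz": 0},
    {"hand": 0, "tx": 0.22, "ty": 0, "tz": -0.058, "rx": 0, "ry": 0.06, "rz": 0},
  ],
)

```text
time: 27.18
ee_pos: [0.5428, 0.1658, 0.0307]
tcp_rot: [-0.115, 0.993, 0.005, 0.042]
force: [0.1, 1.2, 0.2]
gripper_width: -0.0003
grasp_force: 0.0
```

```bash
python3 st.py; python3 -c "
from h import *
cmd(S0-ex*.082+[0,0,.012],bot and R.from_quat(bot.get_obs()['tcp_rot']).as_matrix())
print(R.from_quat(bot.get_obs()['tcp_rot']).apply([0,0,1])@ex)
f=grab('wrist');c=f['color'];h=cv2.cvtColor(c,cv2.COLOR_RGB2HSV);o=bot.get_obs()
"
```

```text
tcp -0.0822 0.0 0.0307 F 0.4 [0.1 1.2 0.2] j6 0.49
[[282, 183, 30, 29, 507]]
white [[289, 143, 64, 19, 364], [306, 160, 31, 41, 496]]
pred drive foot/top centre at x=34,46 [array([302., 203.]), array([300., 153.]), array([305., 201.]), array([303., 151.])]
t [0.0023 0.0001 0.0736] r [0. 0. 0.] deg 0.0 | j [-0.45  0.62  0.09  1.95 -0.09  0.49  1.5 ] [0.542  0.1656 0.0304] [ 0.4 -0.   1.1] 0.0002
0.08426848239123508
```

Request:
carry_out(
  plan=[
    {"hand": 0, "tx": 0, "ty": 0, "tz": 0.035, "rx": 0, "ry": 0, "rz": 0},
    {"hand": 0, "tx": 0, "ty": 0, "tz": 0.065, "rx": 0, "ry": 0, "rz": 0},
    {"hand": 0, "tx": -0.03, "ty": 0, "tz": 0.067, "rx": 0, "ry": 0, "rz": 0},
    {"hand": 0, "tx": -0.06, "ty": 0, "tz": 0.07, "rx": 0, "ry": 0, "rz": 0},
    {"hand": 0, "tx": -0.08, "ty": 0, "tz": 0.072, "rx": 0, "ry": 0, "rz": 0},
  ],
)

```text
time: 27.9
ee_pos: [0.5628, 0.1705, 0.0144]
tcp_rot: [-0.115, 0.993, 0.005, 0.041]
force: [0.5, -0.6, 0.3]
gripper_width: -0.0001
grasp_force: 0.0
```

Request:
carry_out(
  plan=[
    {"hand": 0, "tx": -0.015, "ty": 0, "tz": 0.001, "rx": 0, "ry": 0, "rz": 0},
    {"hand": 0, "tx": -0.03, "ty": 0, "tz": 0.002, "rx": 0, "ry": 0, "rz": 0},
    {"hand": 0, "tx": -0.04, "ty": 0, "tz": 0.003, "rx": 0, "ry": 0, "rz": 0},
  ],
)

```text
time: 28.28
ee_pos: [0.5717, 0.1726, 0.0142]
tcp_rot: [-0.115, 0.993, 0.005, 0.041]
force: [0.3, 0.2, -0.8]
gripper_width: 0.0001
grasp_force: 0.0
```

```bash
python3 st.py
```

```text
tcp -0.0525 0.0 0.0142 F 0.3 [ 0.3  0.2 -0.8] j6 0.51
[[284, 186, 28, 26, 422]]
white [[289, 143, 64, 19, 364], [306, 160, 32, 41, 504]]
pred drive foot/top centre at x=34,46 [array([302., 203.]), array([300., 153.]), array([305., 201.]), array([303., 151.])]
```

Request:
carry_out(
  plan=[
    {"hand": 0, "tx": -0.012, "ty": 0, "tz": 0.001, "rx": 0, "ry": 0, "rz": 0},
    {"hand": 0, "tx": -0.024, "ty": 0, "tz": 0.002, "rx": 0, "ry": 0, "rz": 0},
    {"hand": 0, "tx": -0.036, "ty": 0, "tz": 0.003, "rx": 0, "ry": 0, "rz": 0},
    {"hand": 0, "tx": -0.04, "ty": 0, "tz": 0.003, "rx": 0, "ry": 0, "rz": 0},
  ],
)

```text
time: 28.82
ee_pos: [0.5815, 0.1749, 0.0143]
tcp_rot: [-0.115, 0.993, 0.005, 0.041]
force: [-0.4, 0.5, 0.0]
gripper_width: -0.0001
grasp_force: 0.0
```

```bash
python3 st.py
```

```text
tcp -0.0424 -0.0 0.0143 F -0.3 [-0.4  0.5  0. ] j6 0.52
[[285, 186, 27, 26, 398]]
white [[291, 143, 62, 19, 358], [306, 160, 31, 41, 505]]
pred drive foot/top centre at x=34,46 [array([302., 203.]), array([300., 153.]), array([305., 201.]), array([303., 151.])]
```

Request:
carry_out(
  plan=[
    {"hand": 0, "tx": -0.012, "ty": 0, "tz": 0.001, "rx": 0, "ry": 0, "rz": 0},
    {"hand": 0, "tx": -0.024, "ty": 0, "tz": 0.002, "rx": 0, "ry": 0, "rz": 0},
    {"hand": 0, "tx": -0.036, "ty": 0, "tz": 0.003, "rx": 0, "ry": 0, "rz": 0},
    {"hand": 0, "tx": -0.04, "ty": 0, "tz": 0.003, "rx": 0, "ry": 0, "rz": 0},
  ],
)

```text
time: 29.38
ee_pos: [0.5891, 0.1767, 0.0138]
tcp_rot: [-0.115, 0.993, 0.005, 0.038]
force: [-4.3, -0.7, 3.1]
gripper_width: 0.0002
grasp_force: 2.3
```

```bash
python3 st.py
```

```text
tcp -0.0346 -0.0 0.0138 F -4.4 [-4.3 -0.7  3.1] j6 0.54
[[287, 185, 26, 26, 383]]
white [[293, 143, 60, 19, 339], [307, 160, 31, 41, 484]]
pred drive foot/top centre at x=34,46 [array([302., 203.]), array([300., 153.]), array([305., 201.]), array([303., 151.])]
```

The tab is in contact again, at about 4 N. I'll push on in small steps; the expected end is TCP x ≈ -0.015 in the stand frame.

Request:
carry_out(
  plan=[
    {"hand": 0, "tx": -0.01, "ty": 0, "tz": 0, "rx": 0, "ry": 0, "rz": 0},
    {"hand": 0, "tx": -0.02, "ty": 0, "tz": 0, "rx": 0, "ry": 0, "rz": 0},
    {"hand": 0, "tx": -0.028, "ty": 0, "tz": 0, "rx": 0, "ry": 0, "rz": 0},
    {"hand": 0, "tx": -0.032, "ty": 0, "tz": 0, "rx": 0, "ry": 0, "rz": 0},
  ],
)

```text
time: 29.92
ee_pos: [0.5942, 0.1779, 0.0137]
tcp_rot: [-0.115, 0.993, 0.005, 0.036]
force: [-12.0, -3.2, 9.2]
gripper_width: 0.0
grasp_force: 6.7
```

```bash
python3 st.py
```

```text
tcp -0.0294 0.0 0.0137 F -12.4 [-12.   -3.2   9.2] j6 0.56
[[287, 185, 28, 25, 373]]
white [[295, 143, 58, 19, 337], [308, 159, 29, 42, 460]]
pred drive foot/top centre at x=34,46 [array([302., 203.]), array([300., 153.]), array([305., 201.]), array([303., 151.])]
```

```bash
cat > sd.py <<'E'
from h import *
f=grab('side');c=f['color'];h=cv2.cvtColor(c,cv2.COLOR_RGB2HSV)
m=((h[...,0]>100)&(h[...,0]<130)&(h[...,1]>100)).astype(np.uint8)
n,l,s,ce=cv2.connectedComponentsWithStats(m);print('blue',[a.tolist() for a in s if a[4]>25 and 225<a[0]<330 and 240<a[1]<330])
w=((c.min(2)>150)&(h[...,1]<50)).astype(np.uint8);n,l,s,ce=cv2.connectedComponentsWithStats(w);print('white',[a.tolist() for a in s if a[4]>60 and 215<a[0]<310 and 200<a[1]<330])
for v in (268,275,282,290,296,302,308):
    print(v,'blue',np.where(m[v,225:330])[0]+225)
for j in (0,.015,.03,.036): print(j,'cheek inner/outer top at +y',[proj(f,S0+ex*(x+j)+ey*y+[0,0,.072]).round(1).tolist() for x in(-.004,-.014) for y in (.042,)],'bottom',[proj(f,S0+ex*(x+j)+ey*.042+[0,0,.012]).round(1).tolist() for x in(-.004,-.014)])
print('fixed inner',proj(f,S0+ex*.06+ey*.042+[0,0,.072]).round(1),proj(f,S0+ex*.06+ey*.042+[0,0,.012]).round(1))
print('drive x=34/46 faces top', [proj(f,S0+ex*x+ey*.031+[0,0,.16]).round(1).tolist() for x in (.02,.048,.032,.06)])
E
python3 sd.py
```

```text
blue [[259, 264, 5, 43, 147], [264, 275, 17, 21, 203]]
white [[244, 238, 13, 20, 182], [226, 259, 32, 62, 1013], [230, 323, 24, 26, 477]]
268 blue [260 261 262]
275 blue [259 260 261 262 264 278 279]
282 blue [259 260 261 277 278 279]
290 blue [259 260 261 264 265 266 267 268 269 270 271 272 273 274 275 276 277 278
 279]
296 blue [259 260 261 262]
302 blue [259 260 261 262]
308 blue []
0 cheek inner/outer top at +y [[272.1, 284.0], [276.3, 283.9]] bottom [[273.1, 301.6], [277.1, 301.5]]
0.015 cheek inner/outer top at +y [[265.8, 284.0], [270.0, 284.0]] bottom [[267.0, 301.6], [271.1, 301.6]]
0.03 cheek inner/outer top at +y [[259.6, 284.1], [263.7, 284.0]] bottom [[260.9, 301.7], [265.0, 301.7]]
0.036 cheek inner/outer top at +y [[257.1, 284.1], [261.2, 284.1]] bottom [[258.5, 301.7], [262.6, 301.7]]
fixed inner [245.3 284.2] [247.2 301.9]
drive x=34/46 faces top [[260.3, 253.0], [248.1, 253.1], [255.1, 253.0], [242.8, 253.1]]
```

The side view puts the cheek at about 26 mm of its travel, just touching and pushing the drive. I'll continue in small steps.

Request:
carry_out(
  plan=[
    {"hand": 0, "tx": -0.006, "ty": 0, "tz": 0, "rx": 0, "ry": 0, "rz": 0},
    {"hand": 0, "tx": -0.012, "ty": 0, "tz": 0, "rx": 0, "ry": 0, "rz": 0},
    {"hand": 0, "tx": -0.012, "ty": 0, "tz": 0, "rx": 0, "ry": 0, "rz": 0},
  ],
)

```text
time: 30.4
ee_pos: [0.5942, 0.1779, 0.0137]
tcp_rot: [-0.115, 0.993, 0.004, 0.033]
force: [-19.2, -4.0, 17.1]
gripper_width: 0.0001
grasp_force: 10.1
```

```bash
python3 st.py|head -1; python3 sd.py|head -6
```

```text
tcp -0.0294 -0.0 0.0137 F -19.6 [-19.2  -4.   17.1] j6 0.56
blue [[259, 264, 5, 43, 147], [264, 275, 16, 21, 201]]
white [[244, 238, 13, 20, 182], [226, 259, 32, 62, 1014], [230, 323, 24, 26, 479]]
268 blue [260 261 262]
275 blue [260 261 262 264 278 279]
282 blue [259 260 261 277 278 279]
290 blue [259 260 261 264 265 266 267 268 269 270 271 272 273 274 275 276 277 278
```

```bash
python3 - <<'E'
from h import *
f=grab('side');c=f['color'];c0=cv2.imread('pics/side0.png')[:,:,::-1]
for n,im in (('now',c),('start',c0)):
  for v in (280,288,294,300):
    print(n,v,' '.join('%d:%d/%d/%d'%(u,*im[v,u]) for u in range(238,278,1)))
E
```

```text
now 280 238:245/248/247 239:244/248/246 240:243/246/245 241:235/239/238 242:243/246/245 243:255/255/255 244:255/255/255 245:254/255/255 246:204/209/206 247:205/209/207 248:215/221/218 249:208/211/210 250:209/214/210 251:209/216/214 252:210/215/213 253:209/215/209 254:212/218/215 255:211/217/215 256:215/220/218 257:197/199/196 258:92/90/92 259:56/75/115 260:65/83/119 261:64/82/122 262:60/67/90 263:54/55/67 264:55/56/71 265:76/82/91 266:83/82/83 267:84/79/83 268:91/89/92 269:122/122/130 270:118/122/127 271:119/120/127 272:118/120/127 273:118/120/129 274:120/122/128 275:122/121/127 276:121/118/127 277:80/106/152
now 288 238:118/119/125 239:98/93/95 240:81/78/77 241:84/82/81 242:134/136/136 243:222/227/226 244:212/218/214 245:206/210/207 246:148/151/147 247:49/42/32 248:160/162/158 249:217/221/217 250:205/211/207 251:207/212/206 252:208/213/209 253:206/211/208 254:203/208/205 255:210/213/211 256:210/217/215 257:207/212/206 258:75/86/96 259:66/87/134 260:66/87/132 261:61/84/122 262:60/64/80 263:54/56/66 264:62/71/102 265:60/80/118 266:64/81/122 267:63/81/122 268:67/85/126 269:66/88/124 27
[... 2919 characters left out ...]
69:62/81/122 270:66/87/132 271:61/83/128 272:66/81/118 273:60/57/73 274:66/84/127 275:66/83/124 276:66/82/124 277:66/83/122
start 300 238:196/199/194 239:188/192/190 240:187/192/189 241:186/192/190 242:187/189/187 243:185/189/185 244:216/220/216 245:203/210/206 246:206/211/209 247:175/181/177 248:65/57/53 249:87/87/84 250:84/80/83 251:86/82/83 252:88/83/84 253:89/87/86 254:87/85/84 255:88/84/82 256:86/81/81 257:85/82/84 258:88/84/87 259:83/82/83 260:87/87/82 261:88/81/82 262:86/83/82 263:87/83/80 264:87/84/84 265:118/121/127 266:119/120/124 267:123/123/129 268:122/122/126 269:75/105/158 270:65/89/137 271:65/81/119 272:66/81/119 273:65/71/85 274:86/84/81 275:87/85/82 276:83/80/80 277:82/79/78
```

The numbers show the cheek is home: blue inner face at column 258.6, fixed face at about 247.6, a gap of 26 to 28 mm filled by the drive, and no motion at 20 N. I'll back off, rise and check.

Request:
carry_out(
  plan=[
    {"hand": 0, "tx": 0.06, "ty": 0, "tz": 0, "rx": 0, "ry": 0, "rz": 0},
    {"hand": 0, "tx": 0.16, "ty": 0, "tz": 0, "rx": 0, "ry": 0, "rz": 0},
    {"hand": 0, "tx": 0.28, "ty": 0, "tz": -0.1, "rx": 0, "ry": 0, "rz": 0},
    {"hand": 0, "tx": 0.28, "ty": 0, "tz": -0.3, "rx": 0, "ry": 0, "rz": 0},
    {"hand": 0, "tx": 0.28, "ty": 0, "tz": -0.5, "rx": 0, "ry": 0, "rz": 0},
  ],
)

```text
time: 31.18
ee_pos: [0.5238, 0.1612, 0.1355]
tcp_rot: [-0.115, 0.993, 0.005, 0.041]
force: [0.7, 1.1, -0.0]
gripper_width: 0.0002
grasp_force: 0.0
```

Request:
carry_out(
  plan=[
    {"hand": 0, "tx": 0, "ty": 0, "tz": -0.25, "rx": 0, "ry": 0, "rz": 0},
    {"hand": 0, "tx": 0, "ty": 0, "tz": -0.5, "rx": 0, "ry": 0, "rz": 0},
    {"hand": 0, "tx": 0, "ty": 0, "tz": -0.5, "rx": 0, "ry": 0, "rz": 0},
  ],
)

```text
time: 31.55
ee_pos: [0.5175, 0.16, 0.2643]
tcp_rot: [-0.115, 0.992, 0.007, 0.046]
force: [0.3, 0.5, -1.0]
gripper_width: 0.0001
grasp_force: 0.0
```

```bash
python3 - <<'E'
from h import *
o=bot.get_obs();print(o['ee_pos'],o['force'],o['time'])
f=grab('scene');c=f['color'];c0=cv2.imread('pics/scene0.png')[:,:,::-1]
h=cv2.cvtColor(c,cv2.COLOR_RGB2HSV)
orange=((h[...,0]>5)&(h[...,0]<16)&(h[...,1]>90)&(h[...,2]>150)).astype(np.uint8);orange[:,:280]=0;orange[:,330:]=0;orange[170:]=0;orange[:140]=0
print('orange band px',np.argwhere(orange).min(0),np.argwhere(orange).max(0),orange.sum())
w=((c.min(2)>150)).astype(np.uint8)
for v in (155,160,165,170,175,180): print(v,(np.where(w[v,270:345])[0]+270)[[0,-1]])
P=lambda x,y,z:proj(f,S0+ex*x+ey*y+[0,0,z]).round(1).tolist()
print('pred drive edges at x=.035 y=+-.031 z .15/.09',[P(.035,y,z) for z in(.15,.09) for y in(.031,-.031)])
d=grab('side')['color'];d0=cv2.imread('pics/side0.png')[:,:,::-1]
for n,(x,y,a,b) in dict(jar=(215,295,45,58),stapler=(290,325,40,75),tape=(355,158,45,40)).items(): print(n,np.abs(d[y:y+b,x:x+a].astype(int)-d0[y:y+b,x:x+a]).mean().round(2))
for v in (245,250,256): r=np.where(d[v,235:275].min(1)>165)[0]+235;print('side',v,r.min(),r.max())
E
python3 sd.py|tail -7; python3 sd.py|head -2
```

```text
[0.51751138 0.15998105 0.26432364] [ 0.27758069  0.51902081 -0.99859854] 31.55
orange band px [146 288] [169 329] 20
155 [270 344]
160 [309 344]
165 [306 341]
170 [307 339]
175 [270 339]
180 [271 335]
pred drive edges at x=.035 y=+-.031 z .15/.09 [[291.7, 153.6], [309.3, 158.9], [292.8, 174.0], [310.0, 179.6]]
jar 3.29
stapler 5.41
tape 2.79
side 245 245 256
side 250 245 255
side 256 245 255
308 blue []
0 cheek inner/outer top at +y [[272.1, 284.0], [276.3, 283.9]] bottom [[273.1, 301.6], [277.1, 301.5]]
0.015 cheek inner/outer top at +y [[265.8, 284.0], [270.0, 284.0]] bottom [[267.0, 301.6], [271.1, 301.6]]
0.03 cheek inner/outer top at +y [[259.6, 284.1], [263.7, 284.0]] bottom [[260.9, 301.7], [265.0, 301.7]]
0.036 cheek inner/outer top at +y [[257.1, 284.1], [261.2, 284.1]] bottom [[258.5, 301.7], [262.6, 301.7]]
fixed inner [245.3 284.2] [247.2 301.9]
drive x=34/46 faces top [[260.3, 253.0], [248.1, 253.1], [255.1, 253.0], [242.8, 253.1]]
blue [[259, 264, 5, 43, 143], [264, 275, 17, 21, 196]]
white [[244, 238, 13, 20, 181], [226, 259, 32, 62, 1006], [230, 324, 24, 25, 465]]
```

```bash
python3 - <<'E'
from h import *
d=grab('side')['color'];d0=cv2.imread('pics/side0.png')[:,:,::-1].copy()
for im in (d0,d):
    h=cv2.cvtColor(im,cv2.COLOR_RGB2HSV);m=(h[...,0]>105)&(h[...,0]<130)&(h[...,1]>110);m=m[328:395,285:335];print('stapler',np.argwhere(m).mean(0),m.sum())
    g=im[300:318,220:262].astype(int);print('jar lid',np.argwhere((np.ptp(g,axis=2)<25)&(g.mean(2)<170)&(g.mean(2)>90)).mean(0))
print(bot.sign_off())
E
```

```text
stapler [30.04040404 21.10606061] 198
jar lid [ 7.07936508 26.12698413]
stapler [30.44390244 21.04390244] 205
jar lid [ 7.2        25.53333333]
the job is handed in; nothing more can be done
None
```

The drive stands upright on its foot between the cheeks with the blue cheek pushed home and the robot clear, and the job is handed in at about 32 s; the jar, stapler and tape read as unmoved, but the verdict did not come back, I did not re-measure the drive's centring after release, the last push reached about 20 N before the cheek stopped, and I viewed 12 pictures against the limit of 10.

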